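# Swing the keeper lever aside, take the objective case out, restore the keeper

## Robot

A 7-joint arm with a two-finger parallel gripper is mounted at the origin on a cart in front of the work surface, level with it; the furniture and walls round the work are solid. World frame = base frame: x ahead of the robot, y to its left, z up, the work surface at z = 0. Lengths are in m, angles in rad, forces in N, time in s.
With the tool pointing down it reaches from about 0.425 to 0.95 m from the base axis. Payload 16.7 kg.
Tool frame: the origin (TCP) lies midway between the tips of the shut fingers; the grasp point (between the pads) lies 19 mm behind it; z points along the fingers, y is the direction in which the jaws open and shut (so a half turn about z gives the same grasp; the last joint's range is limited). The gripper opens to 94 mm and grips with 3 to 60 N. Pads are 16 mm wide; open, the fingers measure 119 mm over their backs; the gripper's body (75 mm by 177 mm) begins 78 mm behind the grasp point.
Start: joints at [1.147, 0.426, 0.074, 1.606, -0.034, 1.111, -0.067], TCP at [0.183, -0.65, 0.205] pointing down, gripper open.
Joint ranges: [-2.85, 2.85], [-0.5, 2.14], [-1.23, 1.37], [0.21, 2.46], [-1.02, 4.16], [0.16, 2.05], [-2.73, 2.73]. Speed limits (rad/s): [1.89, 1.89, 2.39, 2.39, 3.01, 3.01, 3.01].

## Interface

Orientations are given as a unit quaternion [w, x, y, z].
In Python, from station import status, camera, sign_off gives the robot as it stands.
- The arm moves only by the shell command python3 -m creep 'ROWS' [FORCE]. ROWS is JSON, a list of rows, each an object with "gripper": the opening, from -1 (shut) to 1 (fully open), so that 0 is half open; "offset": the shift along the tool's x, y, z in m, a list of three; "angular": the turn, a rotation vector about the tool's x, y, z in rad, a list of three. In form: [{"gripper": gripper, "offset": [dx, dy, dz], "angular": [wx, wy, wz]}, ...]. A call has 1 to 12 rows; each row is the pose to reach, as a shift and turn from the pose commanded when the call began, along the tool's axes at that moment; what a row does not reach only later rows make up. A row lasts 1/12 s, in which the tool goes at most 41.7 mm and 7.16 degrees, less where a joint would pass 70% of its speed; a pose out of reach is approached as far as the arm can. A call with a gripper value outside its range is refused whole. The fingers move at their own pace and stop on an object; FORCE is the grip in N (left out, the last holds). Time passes only in rows, so rows that repeat a pose let the fingers close. It gives the time, the measured TCP pose, the force and the opening at its end, in the units of the state.
- status.observe(): the state, without advancing time (a new reading comes with each control period).
- camera(name): name is "side" or "top" or "wrist"; returns a dict with "img" (480x640x3 uint8, red, green, blue), "mtx" (3x3 intrinsics, pixels), "R" (3x3) and "t" (3): a world point X has camera coordinates R X + t. Camera axes: x right, y down, z forward; pixel columns grow to the right and rows downward; lengths in m; the calibration is good to about 2 mm. A picture is of the moment at which its call begins. There is no depth.
- sign_off(): hands the job in, once; it reports no verdict.
The state is a dict: "time_s": time; "joint_pos": joint angles; "qd": joint speeds; "effort": joint torques, N m; "eef_pos": TCP position; "tcp_rot": TCP orientation; "force": force on the tool from outside, world axes, zero at the start; "wrist_torque": the same for the moment, N m; "gripper_width": opening from 0.0 (shut) to 1.0 (fully open).
Only numpy, scipy, OpenCV 4.12 (cv2) and the standard library are available. Lean on these libraries where they do the work, as an engineer would, in place of code of your own. Each camera call takes 0.05 s, during which the arm holds its last target.

## Task

The objective case is locked in its rack by a lever that lies over it in a notch: lift the lever out of the notch by pressing down its tail tray, swing it to the side where nothing tall stands in its way and let it drop fully into the parking notch there. Then take the case out and stand it upright in the middle of the lens-tissue booklet, setting it down gently, and finally swing the empty keeper back until it drops into its middle notch again. Leave the lens mount, the tape roll and the air blower where they are.

Things in the scene. Friction and masses are not known exactly. Their poses are not given: they have to be found in the camera images.
- rack: Aluminium rack, bolted down (place and yaw vary). Origin on the worktop under the lever's vertical spindle; x points from the spindle to the pocket, z up. Foot 8 mm thick, x -64 to 150, y +-45 mm. Turret radius 56, height 64 mm; crown on it (radius 45-55) up to z 76 mm with three notches 14 mm wide: at swing 0 (over the pocket) and, for parking, at +-0.873 rad. Yoke top z = 102 mm.
- swing (a joint): Lever's turn about the spindle, rad: 0 = nose over the pocket; positive = anticlockwise from above (nose to the rack's +y, tail tray to -y). Stops at +-0.93. Turns only while the tooth is out of a notch, stays where left (light friction), +-0.04 play in a notch. The tooth's round underside slips into a notch by itself if let down within 0.1 rad of it.
- lift (a joint): Rocking of the lever, rad: 0 = tooth fully down in a notch; grows as the tail tray is pressed down and the nose rises; 0.28 = stop. The tooth is clear of the crown above 0.21 and rests on the crown at about 0.20. A spring returns it: pressing the tray takes about 4 N at 0, 7 N at the stop.
- tray (a point): Middle of the floor of the black thumb tray on the lever's tail, 90 mm from the spindle, opposite the nose; 90 mm above the worktop at lift 0, 25 mm lower at the stop. x points to the nose. Tray 46 mm long along x; floor 48 mm wide between two side lips 10 mm high, 5 mm thick; open at both ends. Shut fingertips fit in it, press it down and push a lip sideways. Lever pivots 88 mm above the worktop.
- keeper_pad (a point): Underside of the round rubber pad (26 mm across) under the nose of the steel lever (16 mm wide, 10 mm thick), 110 mm from the spindle, 77 mm above the worktop at lift 0, 5 mm over the case's lid. The nose ends 127 mm from the spindle, top 97 mm above the worktop at lift 0, about 35 mm higher when raised.
- pocket (a point): Middle of the floor of the rack's square pocket: black, 50 mm wide inside, 58 mm outside, floor 8 mm and rim 18 mm above the worktop, 110 mm from the spindle.
- case_center (a point): Centre (half-way up) of the frosted plastic objective case, a round tub with a lid, 44 mm across and 64 mm high, 60 g or so, standing upright in the pocket; z is its axis. Grasp it across its diameter at half height or above, jaws across the rack's x (the turret stands on one side).
- tissue_top (a point): Middle of the upper face of the lens-tissue booklet, 107 mm (x) by 77 mm (y), 7 mm thick, lying flat and fixed on the worktop. It lies to the left of the grey drawer cabinet (0.2 m high, x = 0.22 to 0.47 m, y = -0.03 to 0.17 m): carry the case over or round that. An open laptop stands to the right of the rack, its lid 0.23 m high.
- lens_mount: Round lens on a post and foot, 106 mm high, 36 mm across; stands loose at one side of the rack, in the way of the lever's nose on that side. Origin under its foot.
- tape_roll: Tape roll lying flat, 73 mm across, 19 mm high, at the other side of the rack; the nose passes well above it. Origin under its centre.
- air_blower: Dark rubber air blower lying down, 125 mm long, 58 mm across, 58 mm high; lies behind the rack to its left, out of the way. Origin under its middle, its nozzle points to its -y.
- case: The same objective case as a body; origin under its base.
Things that resemble listed ones, but are neither listed nor needed, are in the scene too. Leave any purple or turquoise look-alike of the case alone.

How it is judged:
By the outcome, as a careful person would: the job done as asked, in the order asked, and still so for the second after the job is handed in, with the robot touching nothing.
It also fails if it takes over 72 s, if anything falls off the work surface, if the arm or the gripper's body presses on something with over 40 N, if the wrist force passes 120 N, or if a joint passes its speed limit or range.

## Working session

There is one attempt and no reset: what is moved stays moved. The work goes in short steps, Python scripts to look and compute and a shell command to move; the robot and the scene stay as the last step left them, time stands still between calls to the robot, and variables do not carry over. Pictures are saved under pics/ and viewed, and the job is handed in when it is done.

```bash
ls; mkdir -p pics; python3 - <<'E'
from station import status,camera
import cv2,numpy as np
print(status.observe())
for n in["side","top","wrist"]:
    c=camera(n); cv2.imwrite(f"pics/{n}0.png",c["img"][:,:,::-1]); print(n,c["mtx"].round(1).tolist(),c["R"].round(4).tolist(),c["t"].round(4).tolist())
E
```

```text
pics
{'time_s': 0.0, 'joint_pos': array([ 1.14647052,  0.42673055,  0.07389353,  1.60665583, -0.03413128,
        1.11081103, -0.06706479]), 'qd': array([-0.00026374,  0.00050911,  0.0011567 ,  0.00066256, -0.00172345,
        0.00049025, -0.00086337]), 'effort': array([ 1.04663952e-03, -9.35813355e+01,  3.66727732e+00, -4.54202843e+01,
       -4.87676903e-02,  2.00367544e-02,  7.08027505e-05]), 'eef_pos': array([ 0.18300269, -0.64922801,  0.20475633]), 'tcp_rot': array([-6.58009118e-04,  9.90576941e-01,  1.36955735e-01, -1.36005065e-04]), 'force': array([0.30074607, 0.40195781, 0.07512556]), 'wrist_torque': array([-0.01407622, -0.0422443 , -0.00957248]), 'gripper_width': 1.0018765848560547}
side [[475.7, 0.0, 319.8], [0.0, 475.7, 242.4], [0.0, 0.0, 1.0]] [[0.9335, 0.3587, -0.0002], [0.2235, -0.5821, -0.7818], [-0.2805, 0.7297, -0.6236]] [-0.5394, -0.0287, 1.1684]
top [[464.4, 0.0, 320.5], [0.0, 464.4, 239.8], [0.0, 0.0, 1.0]] [[0.0239, -0.9994, -0.0263], [-0.9895, -0.0199, -0.1434], [0.1428, 0.0294, -0.9893]] [0.0572, 0.5741, 0.9247]
wrist [[392.7, 0.0, 318.3], [0.0, 392.7, 238.6], [0.0, 0.0, 1.0]] [[0.2716, -0.9624, -0.0009], [-0.9226, -0.2606, 0.2845], [-0.2741, -0.0764, -0.9587]] [-0.6748, -0.0295, 0.3916]
```

View pics/side0.png

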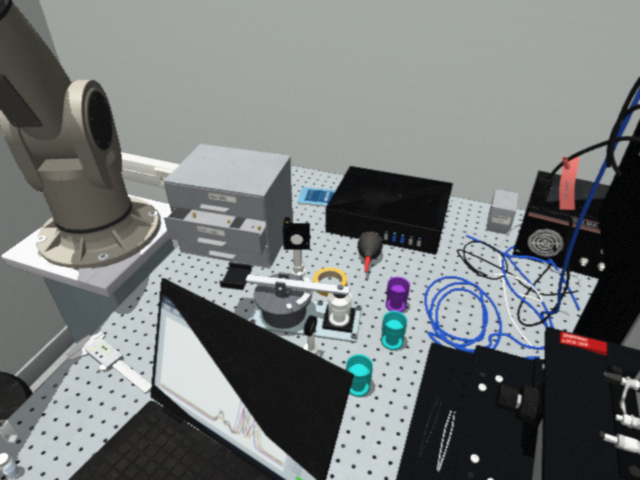

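View pics/top0.png

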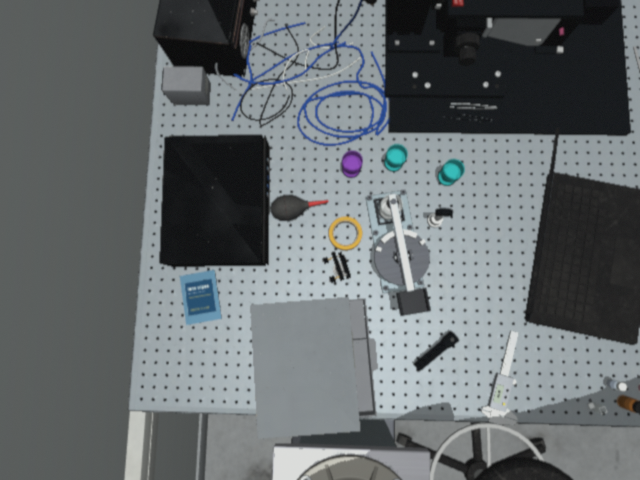

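View pics/wrist0.png

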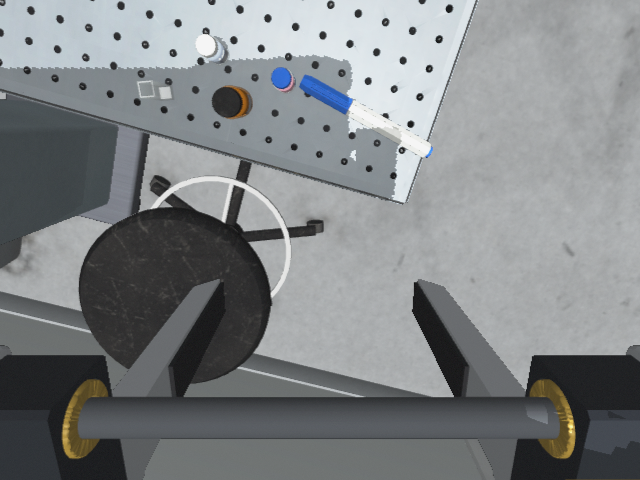

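```bash
cat > h.py <<'E'
import numpy as np,cv2
from station import status,camera
def ray(c,u,v):
    d=c["R"].T@(np.linalg.inv(c["mtx"])@np.array([u,v,1.])); return -c["R"].T@c["t"],d
def onz(c,u,v,z):
    o,d=ray(c,u,v); return (o+d*(z-o[2])/d[2])
def proj(c,X):
    p=c["mtx"]@(c["R"]@np.array(X,float)+c["t"]); return p[:2]/p[2]
def tri(c1,p1,c2,p2):
    o1,d1=ray(c1,*p1);o2,d2=ray(c2,*p2)
    d1=d1/np.linalg.norm(d1);d2=d2/np.linalg.norm(d2)
    s=np.linalg.lstsq(np.stack([d1,-d2],1),o2-o1,rcond=None)[0]
    a=o1+s[0]*d1;b=o2+s[1]*d2; return (a+b)/2,np.linalg.norm(a-b)
def save(c,name,box=None,k=1):
    im=c["img"][:,:,::-1]
    if box: x0,y0,x1,y1=box; im=im[y0:y1,x0:x1]
    cv2.imwrite(f"pics/{name}.png",cv2.resize(im,None,fx=k,fy=k,interpolation=cv2.INTER_CUBIC))
E
python3 - <<'E'
from h import *
import pickle
t=camera("top");s=camera("side");pickle.dump((t,s),open("c0.pkl","wb"))
save(t,"t1",(320,180,480,320),5);save(s,"s1",(210,200,370,340),5)
save(t,"t2",(160,250,240,340),6)
for c in(t,s):print((-c["R"].T@c["t"]).round(3))
E
```

```text
[0.435 0.041 0.999]
[ 0.838 -0.676  0.706]
```

View pics/t1.png

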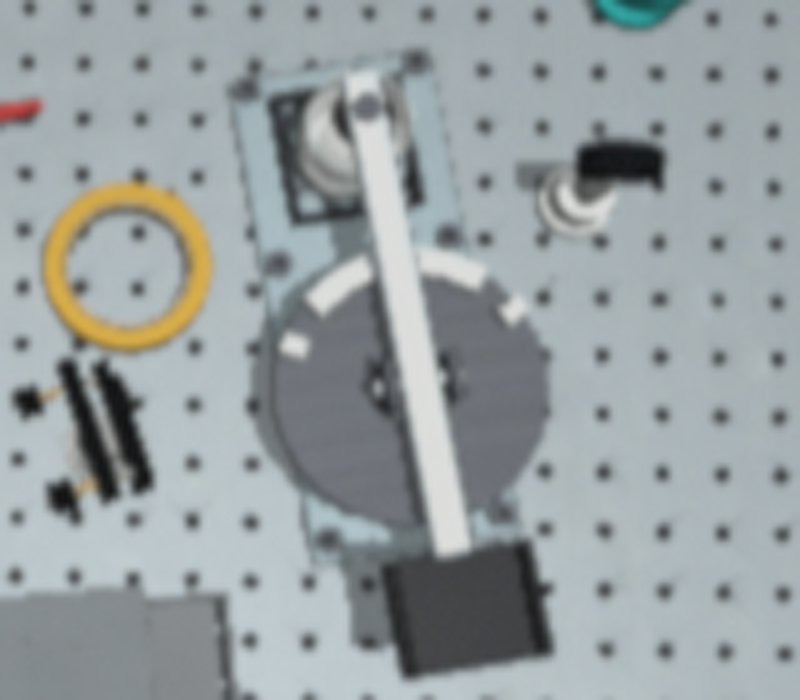

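View pics/s1.png

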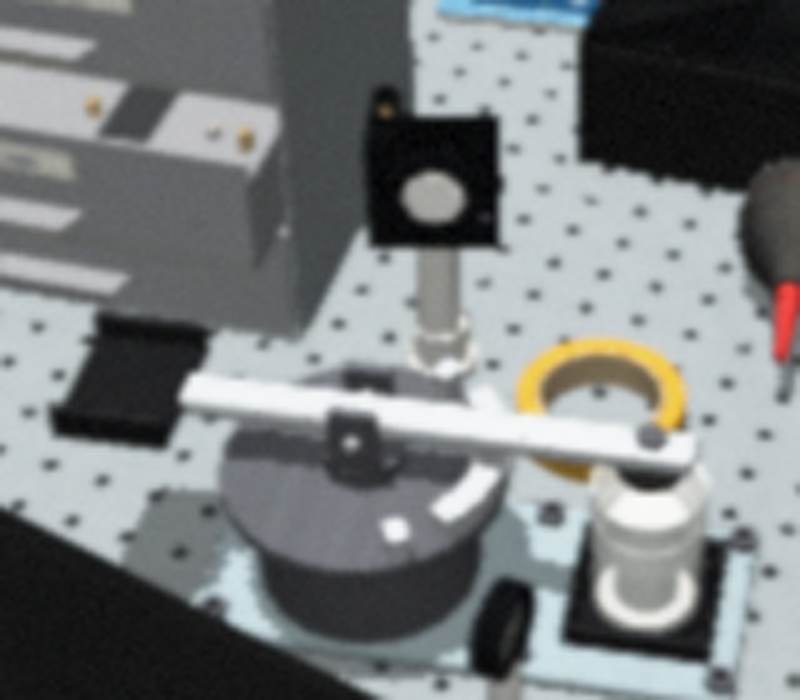

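View pics/t2.png

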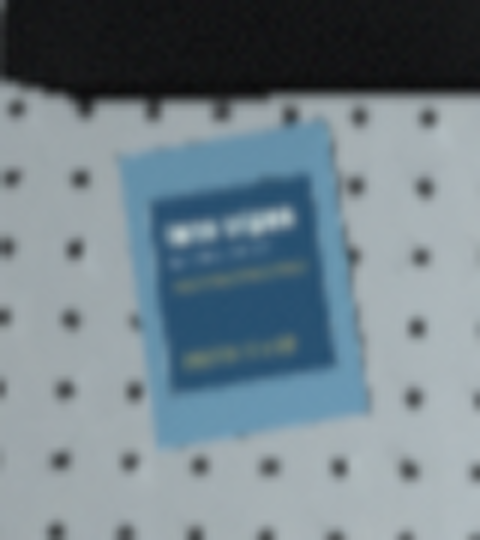

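```bash
python3 - <<'E'
from h import *
import pickle
t,s=pickle.load(open("c0.pkl","rb"))
f=lambda x,y:(320+x/5,180+y/5)
g=lambda x,y:(210+x/5,200+y/5)
P=lambda n,uv,z:print(n,onz(t,*uv,z).round(4))
P("foot +x+y",f(230,94),.008);P("foot +x-y",f(430,52),.008)
P("foot -x+y",f(315,567),.008)
P("nose end L",f(344,72),.097);P("nose end R",f(380,70),.097)
P("tail junction",f(452,552),.097)
for q in [(383,565),(530,540),(404,677),(552,655)]:P("tray",f(*q),.099)
P("tapec",f(128,266),.019)
P("pocket corners",f(268,100),.018);P("pocket",f(425,205),.018);P("pocket",f(293,222),.018)
P("turret L",f(268,385),.064);P("turret R",f(549,395),.064);
P("padscrew",f(368,106),.097)
print("mirror",tri(t,f(100,430),s,g(435,120)));print("lens top",tri(t,f(622,152),s,g(512,585)))
h=lambda x,y:(160+x/6,250+y/6)
c=[onz(t,*h(*q),.007) for q in [(120,157),(328,118),(370,410),(157,447)]]
print(np.round(c,4),np.mean(c,0),[np.linalg.norm(c[i]-c[i-1]) for i in range(4)])
E
```

```text
foot +x+y [ 0.6699 -0.026   0.008 ]
foot +x-y [ 0.6902 -0.1128  0.008 ]
foot -x+y [ 0.4659 -0.0639  0.008 ]
nose end L [ 0.6585 -0.065   0.097 ]
nose end R [ 0.6596 -0.0792  0.097 ]
tail junction [ 0.4701 -0.1069  0.097 ]
tray [ 0.4644 -0.0802  0.099 ]
tray [ 0.4753 -0.1364  0.099 ]
tray [ 0.4222 -0.0882  0.099 ]
tray [ 0.4318 -0.1443  0.099 ]
tapec [0.5914 0.0174 0.019 ]
pocket corners [ 0.6652 -0.0417  0.018 ]
pocket [ 0.6205 -0.109   0.018 ]
pocket [ 0.612  -0.0528  0.018 ]
turret L [ 0.5367 -0.0387  0.064 ]
turret R [ 0.5351 -0.1514  0.064 ]
padscrew [ 0.6449 -0.0745  0.097 ]
mirror (array([0.51349793, 0.03098564, 0.13429179]), np.float64(0.005921967794307972))
lens top (array([ 0.62767918, -0.17024375,  0.10865824]), np.float64(0.004499975594723859))
[[0.4927 0.3713 0.007 ]
 [0.5084 0.2971 0.007 ]
 [0.4056 0.2763 0.007 ]
 [0.3909 0.3513 0.007 ]] [0.44938166 0.32400982 0.007     ] [np.float64(0.10384889616519685), np.float64(0.07586185874179911), np.float64(0.10486021006261151), np.float64(0.07635916466958617)]
```

```bash
cat >> h.py <<'E'
from scipy.spatial.transform import Rotation as Ro
SP=np.array([.536,-.0955]);YAW=.19
def rack(x,y,z,sw=0.):
    a=YAW+sw;c,s=np.cos(a),np.sin(a); return np.array([SP[0]+c*x-s*y,SP[1]+s*x+c*y,z])
def Rt(psi): # tool down, tool x heading psi
    return Ro.from_euler("z",psi)*Ro.from_euler("x",np.pi)
def pose():
    s=status.observe();q=s["tcp_rot"];return s["eef_pos"],Ro.from_quat([q[1],q[2],q[3],q[0]])
def to(p,psi,base=None):
    p0,R0=base or pose()
    return R0.inv().apply(np.array(p)-p0).round(4).tolist(),(R0.inv()*Rt(psi)).as_rotvec().round(3).tolist()
def st():
    s=status.observe();p,R=pose();x=R.apply([1,0,0]);print("t",round(s["time_s"],2),"p",p.round(4),"psi",round(np.arctan2(x[1],x[0]),3),"zt",R.apply([0,0,1]).round(3),"F",s["force"].round(1),"g",round(s["gripper_width"],3),"q",s["joint_pos"].round(2))
E
python3 - <<'E'
from h import *
import pickle
t,s=pickle.load(open("c0.pkl","rb"))
c=camera("wrist");p,R=pose();print("cam in tool",R.inv().apply(-c["R"].T@c["t"]-p))
for uv,z in [((367,300),.2),((373,412),.2),((375,340),.1),((252,304),.2)]:print(onz(t,*uv,z))
print("box front corner",tri(t,(266,266),s,(330,214)), tri(t,(266,140),s,(452,182)))
print(rack(-.09,0,.2),to(rack(-.09,0,.2),YAW+np.pi/2),rack(.11,0,0))
st()
print("laptop lid",onz(t,527,320,.23),onz(t,553,172,.23))
E
```

```text
cam in tool [ 0.08337544  0.00030289 -0.17826974]
[ 0.44807403 -0.01642044  0.2       ]
[ 0.26557595 -0.02802055  0.2       ]
[ 0.37509503 -0.03946625  0.1       ]
[0.43666925 0.1797397  0.2       ]
box front corner (array([0.52299906, 0.18317689, 0.05996131]), np.float64(0.019447725921677855)) (array([0.76317449, 0.1784845 , 0.19410483]), np.float64(0.06141259429116322))
[ 0.44761962 -0.1124973   0.2       ] ([0.4003, -0.4451, 0.0054], [-0.0, -0.0, -1.486]) [ 0.64402047 -0.07472552  0.        ]
t 0.3 p [ 0.1831 -0.6495  0.2052] psi 0.275 zt [-0.  0. -1.] F [ 0.3  0.7 -0.3] g 1.002 q [ 1.15  0.43  0.07  1.61 -0.03  1.11 -0.07]
laptop lid [ 0.42162066 -0.27205978  0.23      ] [ 0.66900964 -0.32502835  0.23      ]
```

```bash
python3 -m creep '[{"gripper":-1,"offset":[0,0,-0.04],"angular":[0,0,0]},{"gripper":-1,"offset":[0,0,-0.08],"angular":[0,0,0]},{"gripper":-1,"offset":[0,0,-0.12],"angular":[0,0,0]},{"gripper":-1,"offset":[0,0,-0.16],"angular":[0,0,0]},{"gripper":-1,"offset":[0,0,-0.2],"angular":[0,0,0]},{"gripper":-1,"offset":[0,0,-0.2],"angular":[0,0,0]}]' 20; python3 -c "
from h import *
st();print(to(rack(-.09,0,.4),YAW+np.pi/2))"
```

```text
time_s: 0.8
eef_pos: [0.1835, -0.6514, 0.4142]
tcp_rot: [0.005, 0.991, 0.137, 0.001]
force: [0.3, -2.1, 1.0]
gripper_width: 0.61
t 0.8 p [ 0.1835 -0.6514  0.4142] psi 0.275 zt [ 0.004 -0.01  -1.   ] F [ 0.3 -2.1  1. ] g 0.61 q [ 1.13  0.32  0.09  1.31 -0.03  1.5  -0.07]
([0.4003, -0.4473, 0.0099], [0.009, 0.007, -1.486])
```

```bash
python3 -m creep '[{"gripper":-1,"offset":[0.027,-0.03,0],"angular":[0,0,-0.1]},{"gripper":-1,"offset":[0.054,-0.06,0],"angular":[0,0,-0.2]},{"gripper":-1,"offset":[0.08,-0.09,0],"angular":[0,0,-0.3]},{"gripper":-1,"offset":[0.107,-0.12,0],"angular":[0,0,-0.4]},{"gripper":-1,"offset":[0.134,-0.15,0],"angular":[0,0,-0.5]},{"gripper":-1,"offset":[0.16,-0.18,0],"angular":[0,0,-0.6]},{"gripper":-1,"offset":[0.187,-0.21,0],"angular":[0,0,-0.7]},{"gripper":-1,"offset":[0.214,-0.24,0],"angular":[0,0,-0.8]},{"gripper":-1,"offset":[0.24,-0.27,0],"angular":[0,0,-0.9]},{"gripper":-1,"offset":[0.267,-0.3,0],"angular":[0,0,-1.0]},{"gripper":-1,"offset":[0.294,-0.33,0],"angular":[0,0,-1.1]},{"gripper":-1,"offset":[0.294,-0.33,0],"angular":[0,0,-1.1]}]' 20; python3 -c "
from h import *
st();print(to(rack(-.09,0,.3),YAW+np.pi/2))"
```

```text
time_s: 1.8
eef_pos: [0.3796, -0.2456, 0.4061]
tcp_rot: [0.0, 0.768, 0.64, 0.001]
force: [0.4, 0.7, 0.1]
gripper_width: 0.004
t 1.8 p [ 0.3796 -0.2456  0.4061] psi 1.39 zt [ 0.002  0.    -1.   ] F [0.4 0.7 0.1] g 0.004 q [ 0.77 -0.06 -0.31  1.76 -0.02  1.43  0.28]
([0.1431, 0.0428, 0.1062], [0.002, -0.0, -0.371])
```

```bash
python3 -m creep '[{"gripper":-1,"offset":[0.035,0.01,0.02],"angular":[0,0,-0.1]},{"gripper":-1,"offset":[0.07,0.02,0.04],"angular":[0,0,-0.2]},{"gripper":-1,"offset":[0.105,0.03,0.06],"angular":[0,0,-0.3]},{"gripper":-1,"offset":[0.143,0.043,0.08],"angular":[0,0,-0.37]},{"gripper":-1,"offset":[0.143,0.043,0.106],"angular":[0,0,-0.37]},{"gripper":-1,"offset":[0.143,0.043,0.146],"angular":[0,0,-0.37]},{"gripper":-1,"offset":[0.143,0.043,0.176],"angular":[0,0,-0.37]},{"gripper":-1,"offset":[0.143,0.043,0.176],"angular":[0,0,-0.37]}]' 20; python3 - <<'E'
from h import *
st();print(to(rack(-.09,0,.1),YAW+np.pi/2))
w=camera("wrist");t=camera("top");s=camera("side")
save(w,"w2");save(s,"s2",(150,120,390,340),3)
print(proj(w,rack(-.09,0,.09)),proj(w,rack(0,0,.102)),proj(w,rack(-.113,.024,.1)))
E
```

```text
time_s: 2.47
eef_pos: [0.4437, -0.1198, 0.2247]
tcp_rot: [-0.003, 0.643, 0.766, -0.001]
force: [-0.9, -0.6, -0.7]
gripper_width: 0.007
t 2.47 p [ 0.4437 -0.1198  0.2247] psi 1.745 zt [-0.007  0.002 -1.   ] F [-0.9 -0.6 -0.7] g 0.007 q [ 0.59  0.08 -0.49  2.02  0.04  1.06  0.26]
([0.0061, 0.0059, 0.1247], [-0.006, -0.003, -0.016])
[325.27050866 219.76249383] [439.61388718 221.8237942 ] [295.56509092 193.20408708]
```

View pics/w2.png

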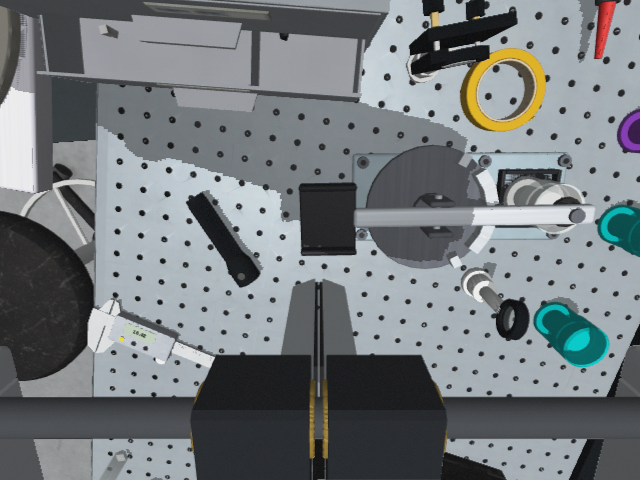

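View pics/s2.png

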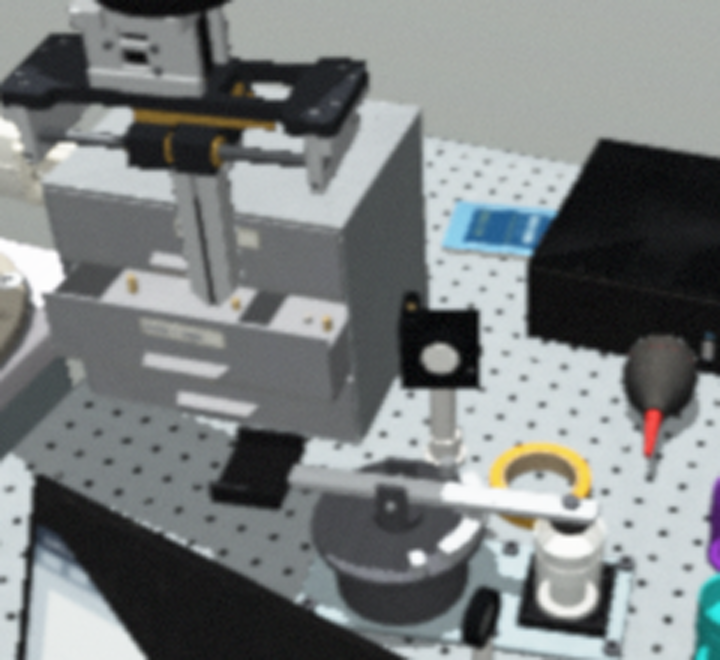

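```bash
python3 - <<'E'
from h import *
w=camera("wrist");
P=lambda n,u,v,z:print(n,onz(w,u,v,z).round(4))
P("screw",577,215,.099);P("foot",355,154,.008);P("foot",572,154,.008);P("tray",300,184,.1);P("tray",300,254,.1);P("tray",356,184,.1);P("tray",356,254,.1)
P("tapec",503,89,.019);P("lever l",357,215.5,.098)
for n,X in [("screw",rack(.11,0,.099)),("foot",rack(-.064,.045,.008)),("foot",rack(.15,.045,.008))]:print(n,X.round(4),proj(w,X).round(1))
save(w,"w2b",(280,130,620,270),2.3)
E
```

```text
screw [ 0.6525 -0.0738  0.099 ]
foot [ 0.475  -0.0628  0.008 ]
foot [ 0.6895 -0.0252  0.008 ]
tray [ 0.4272 -0.0876  0.1   ]
tray [ 0.4366 -0.1452  0.1   ]
tray [ 0.4708 -0.0799  0.1   ]
tray [ 0.4825 -0.1371  0.1   ]
tapec [0.5979 0.0199 0.019 ]
lever l [ 0.477  -0.1052  0.098 ]
screw [ 0.644  -0.0747  0.099 ] [566.6 214.4]
foot [ 0.4647 -0.0634  0.008 ] [344.7 152.7]
foot [ 0.6748 -0.023   0.008 ] [558.8 149.2]
```

View pics/w2b.png

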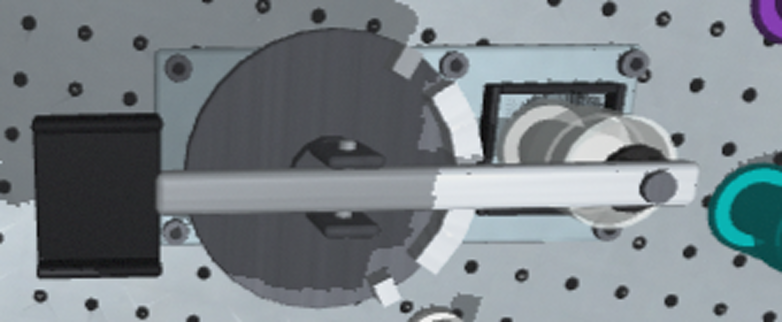

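```bash
python3 -m creep '[{"gripper":-1,"offset":[0.006,0.005,0.03],"angular":[0,0,-0.01]},{"gripper":-1,"offset":[0.006,0.005,0.06],"angular":[0,0,-0.01]},{"gripper":-1,"offset":[0.006,0.005,0.09],"angular":[0,0,-0.01]},{"gripper":-1,"offset":[0.006,0.005,0.115],"angular":[0,0,-0.01]},{"gripper":-1,"offset":[0.006,0.005,0.125],"angular":[0,0,-0.01]},{"gripper":-1,"offset":[0.006,0.005,0.125],"angular":[0,0,-0.01]},{"gripper":-1,"offset":[0.006,0.005,0.125],"angular":[0,0,-0.01]}]' 20; python3 - <<'E'
from h import *
st();print(to(rack(-.09,0,.07),YAW+np.pi/2))
s=camera("side");save(s,"s3",(150,120,390,340),3);w=camera("wrist");save(w,"w3")
E
```

```text
time_s: 3.25
eef_pos: [0.4515, -0.1138, 0.106]
tcp_rot: [0.001, 0.639, 0.769, 0.0]
force: [0.1, 0.8, 1.0]
gripper_width: 0.005
t 3.25 p [ 0.4515 -0.1138  0.106 ] psi 1.754 zt [ 0.001 -0.    -1.   ] F [0.1 0.8 1. ] g 0.005 q [ 0.54  0.25 -0.49  2.13  0.16  0.79  0.14]
([0.0021, -0.0036, 0.036], [0.001, 0.0, -0.006])
```

View pics/s3.png

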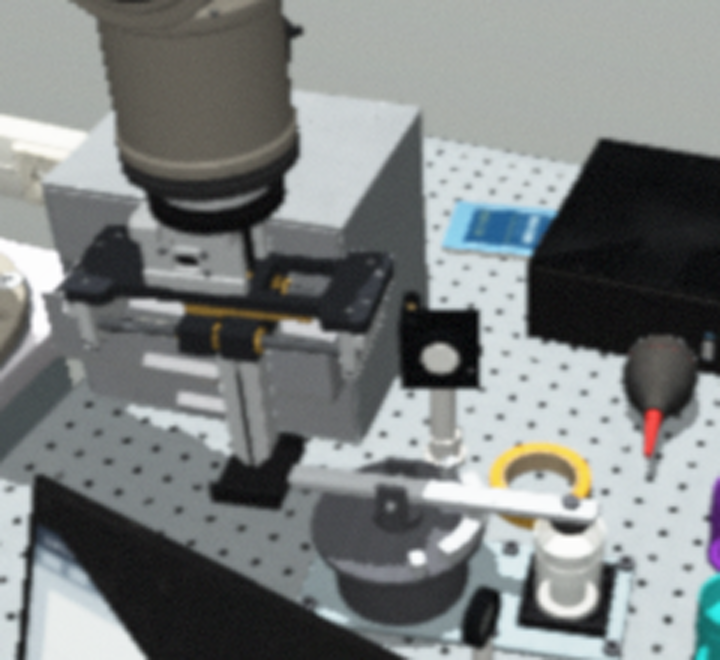

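View pics/w3.png

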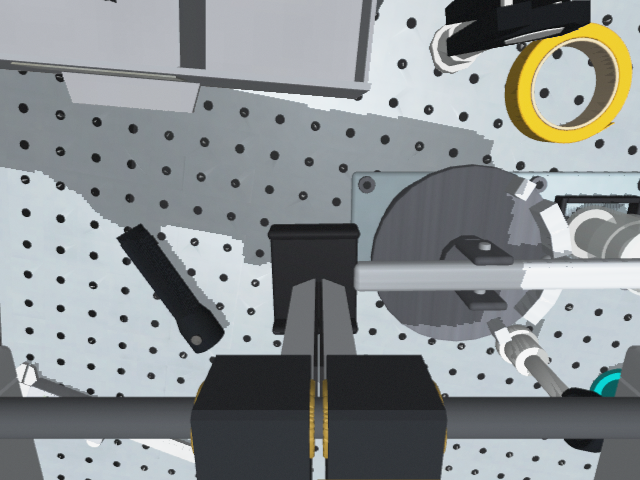

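```bash
python3 -m creep '[{"gripper":-1,"offset":[0.001,-0.004,0.0],"angular":[0,0,0]},{"gripper":-1,"offset":[0.001,-0.004,0.005],"angular":[0,0,0]},{"gripper":-1,"offset":[0.001,-0.004,0.01],"angular":[0,0,0]},{"gripper":-1,"offset":[0.001,-0.004,0.013],"angular":[0,0,0]},{"gripper":-1,"offset":[0.001,-0.004,0.016],"angular":[0,0,0]},{"gripper":-1,"offset":[0.001,-0.004,0.019],"angular":[0,0,0]},{"gripper":-1,"offset":[0.001,-0.004,0.022],"angular":[0,0,0]},{"gripper":-1,"offset":[0.001,-0.004,0.022],"angular":[0,0,0]},{"gripper":-1,"offset":[0.001,-0.004,0.022],"angular":[0,0,0]}]' 20; python3 - <<'E'
from h import *
st();print(to(rack(-.09,0,.07),YAW+np.pi/2))
s=camera("side");save(s,"s4",(150,120,390,340),3)
E
```

```text
time_s: 4.1
eef_pos: [0.4464, -0.1133, 0.0824]
tcp_rot: [-0.0, 0.639, 0.769, 0.0]
force: [-0.9, -0.3, 4.4]
gripper_width: 0.004
t 4.1 p [ 0.4464 -0.1133  0.0824] psi 1.755 zt [-0.  0. -1.] F [-0.9 -0.3  4.4] g 0.004 q [ 0.53  0.28 -0.48  2.16  0.19  0.74  0.11]
([0.0006, 0.0013, 0.0124], [-0.0, -0.0, -0.006])
```

View pics/s4.png

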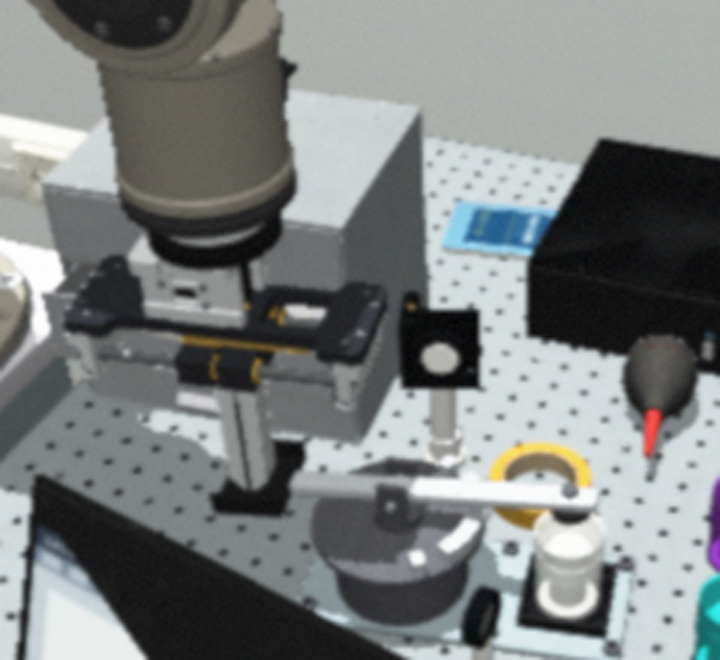

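```bash
python3 -m creep '[{"gripper":-1,"offset":[0,0,0.003],"angular":[0,0,0]},{"gripper":-1,"offset":[0,0,0.006],"angular":[0,0,0]},{"gripper":-1,"offset":[0,0,0.009],"angular":[0,0,0]},{"gripper":-1,"offset":[0,0,0.012],"angular":[0,0,0]},{"gripper":-1,"offset":[0,0,0.013],"angular":[0,0,0]},{"gripper":-1,"offset":[0,0,0.013],"angular":[0,0,0]},{"gripper":-1,"offset":[0,0,0.013],"angular":[0,0,0]}]' 20; python3 - <<'E'
from h import *
st();
s=camera("side");save(s,"s5",(150,120,390,340),3);t=camera("top");save(t,"t5",(320,160,480,300),5)
for a in np.arange(0,.91,.1):
    print(a.round(2),to(rack(-.090,-.009,pose()[0][2],a),pose()[1].apply([1,0,0])@[0,0,0]+np.arctan2(*pose()[1].apply([1,0,0])[[1,0]]))[0])
E
```

```text
time_s: 4.73
eef_pos: [0.4476, -0.1132, 0.07]
tcp_rot: [0.001, 0.639, 0.769, 0.001]
force: [2.6, 0.6, 7.3]
gripper_width: -0.001
t 4.73 p [ 0.4476 -0.1132  0.07  ] psi 1.755 zt [ 0.002  0.    -1.   ] F [2.6 0.6 7.3] g -0.001 q [ 0.52  0.3  -0.47  2.17  0.21  0.71  0.1 ]
0.0 [-0.0084, 0.0002, 0.0]
0.1 [-0.0173, 0.0016, 0.0]
0.2 [-0.026, 0.0039, 0.0]
0.3 [-0.0345, 0.007, 0.0]
0.4 [-0.0426, 0.011, 0.0]
0.5 [-0.0503, 0.0157, 0.0001]
0.6 [-0.0575, 0.0213, 0.0001]
0.7 [-0.0641, 0.0275, 0.0001]
0.8 [-0.07, 0.0343, 0.0001]
0.9 [-0.0752, 0.0417, 0.0001]
```

View pics/s5.png

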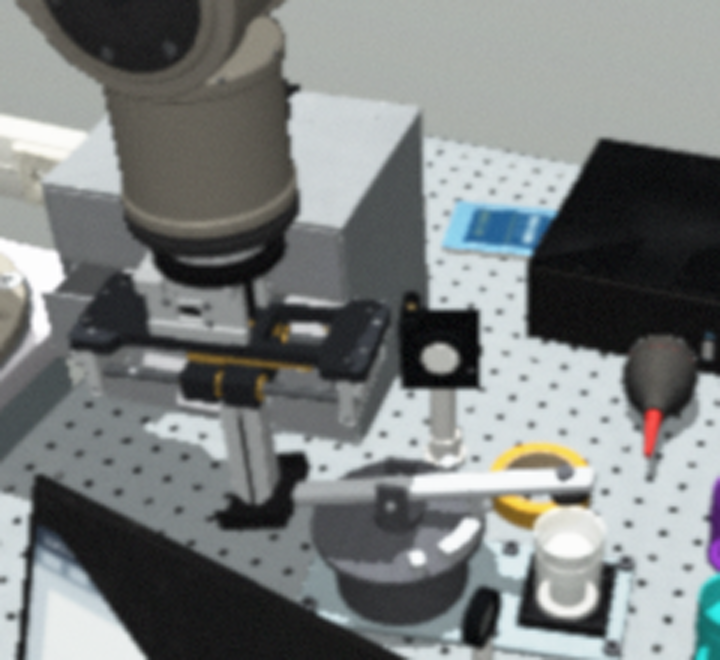

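View pics/t5.png

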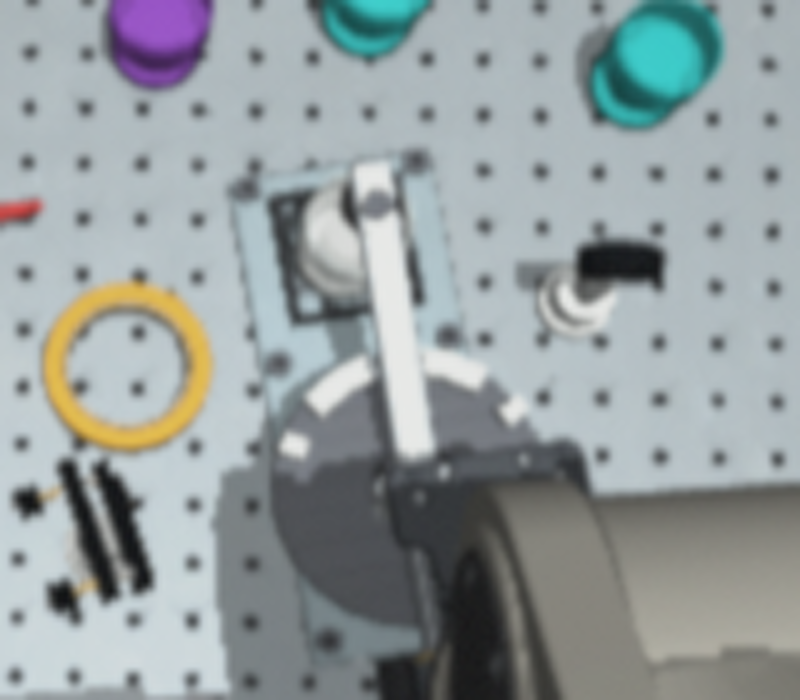

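```bash
python3 - <<'E'
from h import *
import pickle
t,s=pickle.load(open("c0.pkl","rb"))
print(tri(t,(320+368/5,180+106/5),s,(210+652/5,200+434/5)))
print(tri(t,(320+376/5,160+203/5),s,(150+565/3,120+472/3)))
E
```

```text
(array([ 0.64558435, -0.07381299,  0.09855515]), np.float64(0.0023100344207953654))
(array([ 0.64135381, -0.07409368,  0.12102546]), np.float64(0.001819028072473773))
```

```bash
python3 -m creep '[{"gripper":-1,"offset":[0,0,0.003],"angular":[0,0,0]},{"gripper":-1,"offset":[0,0,0.004],"angular":[0,0,0]},{"gripper":-1,"offset":[0,0,0.004],"angular":[0,0,0]},{"gripper":-1,"offset":[0,0,0.004],"angular":[0,0,0]}]' 20; python3 - <<'E'
from h import *
st();
s=camera("side");save(s,"s6",(310,260,370,320),10);t=camera("top");save(t,"t6",(370,180,420,220),12)
E
```

```text
time_s: 5.17
eef_pos: [0.4478, -0.1132, 0.0661]
tcp_rot: [0.001, 0.639, 0.769, 0.001]
force: [2.9, 0.4, 8.3]
gripper_width: 0.001
t 5.17 p [ 0.4478 -0.1132  0.0661] psi 1.755 zt [ 0.003 -0.    -1.   ] F [2.9 0.4 8.3] g 0.001 q [ 0.52  0.31 -0.47  2.17  0.21  0.7   0.09]
```

View pics/s6.png

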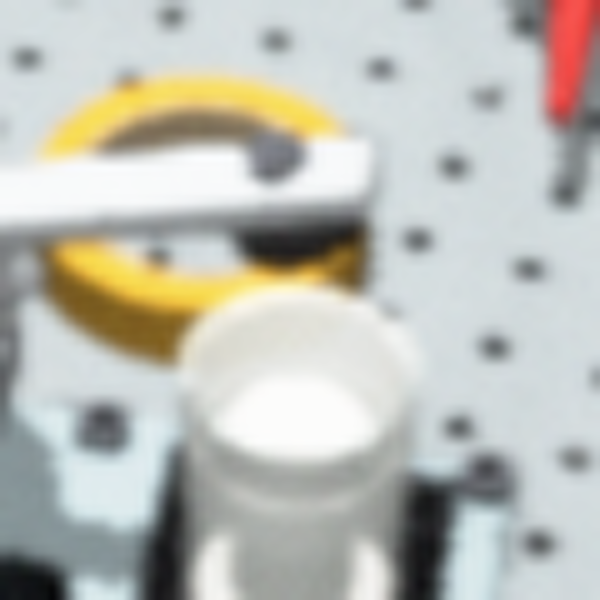

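View pics/t6.png

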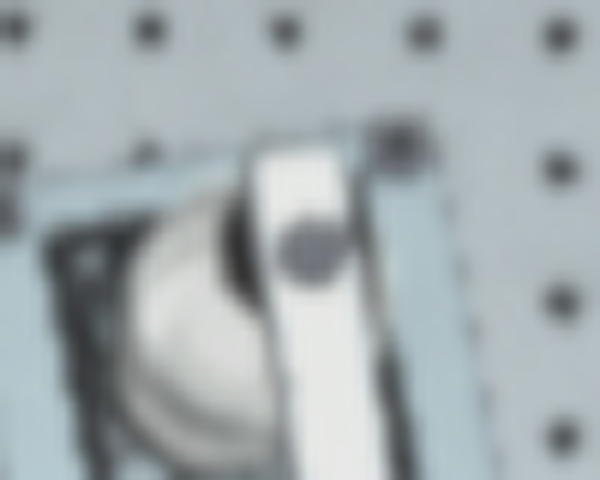

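```bash
python3 - <<'E'
from h import *
import pickle
t,s=pickle.load(open("c0.pkl","rb"))
print(tri(t,(370+311/12,180+250/12),s,(310+275/10,260+157/10)))
p,R=pose();psi=np.arctan2(*R.apply([1,0,0])[[1,0]])
for a in np.arange(0,.95,.1):
    print(a.round(2),to(rack(-.0895,-.010,p[2],a),psi)[0])
E
```

```text
(array([ 0.6399351 , -0.07490195,  0.12524601]), np.float64(0.001829561250198545))
0.0 [-0.0092, 0.0005, 0.0]
0.1 [-0.0181, 0.002, 0.0]
0.2 [-0.0268, 0.0044, 0.0]
0.3 [-0.0352, 0.0077, 0.0]
0.4 [-0.0432, 0.0117, 0.0001]
0.5 [-0.0508, 0.0165, 0.0001]
0.6 [-0.0579, 0.0221, 0.0001]
0.7 [-0.0644, 0.0284, 0.0001]
0.8 [-0.0702, 0.0352, 0.0001]
0.9 [-0.0753, 0.0426, 0.0001]
```

```bash
python3 -m creep '[{"gripper":-1,"offset":[-0.005,0,0],"angular":[0,0,0]},{"gripper":-1,"offset":[-0.01,0.001,0],"angular":[0,0,0]},{"gripper":-1,"offset":[-0.018,0.002,0],"angular":[0,0,0]},{"gripper":-1,"offset":[-0.027,0.0045,0],"angular":[0,0,0]},{"gripper":-1,"offset":[-0.035,0.0075,0],"angular":[0,0,0]},{"gripper":-1,"offset":[-0.043,0.0115,0],"angular":[0,0,0]},{"gripper":-1,"offset":[-0.051,0.0165,0],"angular":[0,0,0]},{"gripper":-1,"offset":[-0.051,0.0165,0],"angular":[0,0,0]},{"gripper":-1,"offset":[-0.051,0.0165,0],"angular":[0,0,0]}]' 20; python3 - <<'E'
from h import *
st();
s=camera("side");save(s,"s7",(150,120,390,340),3);t=camera("top");save(t,"t7",(320,160,480,300),5);save(camera("wrist"),"w7")
E
```

```text
time_s: 6.02
eef_pos: [0.472, -0.1613, 0.0656]
tcp_rot: [0.0, 0.64, 0.769, -0.0]
force: [-2.2, -2.9, 6.4]
gripper_width: 0.003
t 6.02 p [ 0.472  -0.1613  0.0656] psi 1.754 zt [-0. -0. -1.] F [-2.2 -2.9  6.4] g 0.003 q [ 0.57  0.36 -0.44  2.1   0.23  0.73  0.17]
```

View pics/s7.png

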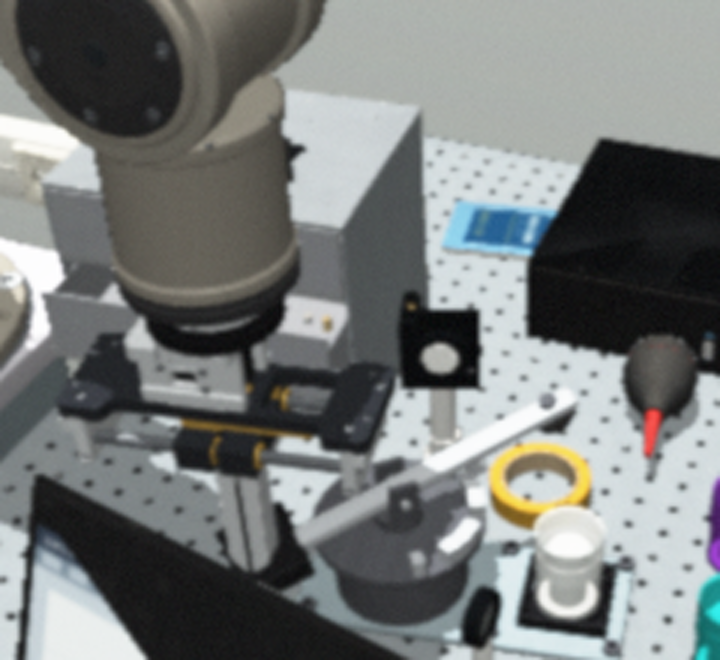

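View pics/t7.png

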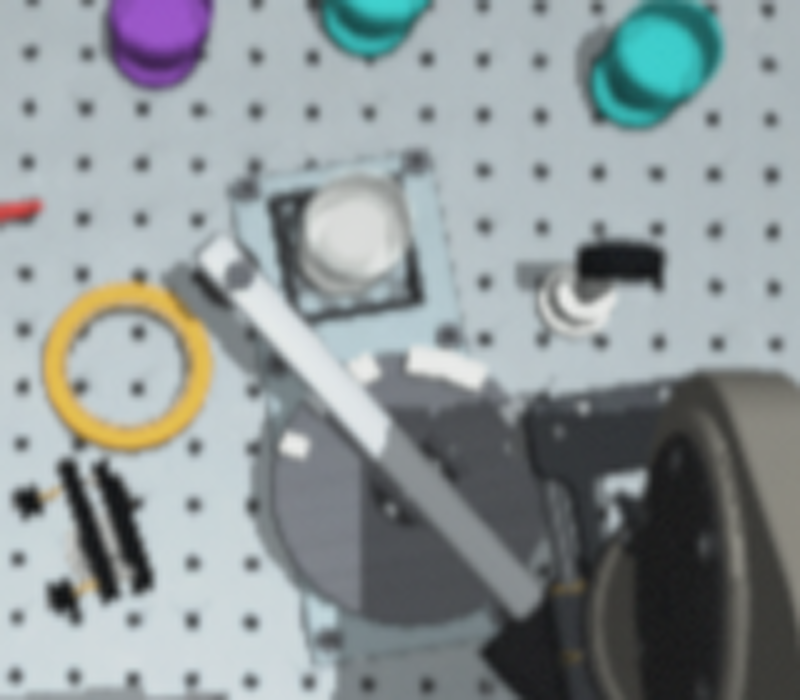

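View pics/w7.png

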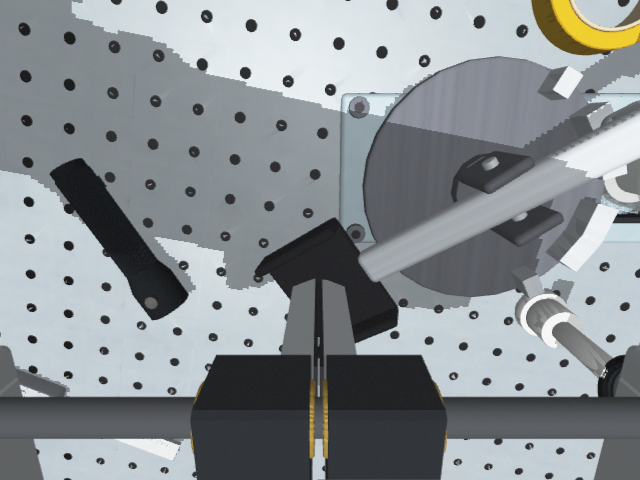

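```bash
python3 - <<'E'
from h import *
import pickle
t,s=pickle.load(open("c0.pkl","rb"))
X,e=tri(t,(320+238/5,160+275/5),s,(150+548/3,120+401/3));d=X[:2]-SP
sw=np.arctan2(d[1],d[0])-YAW;print(X,e,sw,"lift~",(X[2]-.0986)/.11)
p,R=pose();psi=np.arctan2(*R.apply([1,0,0])[[1,0]])
v=p[:2]-SP;a=YAW+sw;print("finger in lever frame",v@[np.cos(a),np.sin(a)],v@[-np.sin(a),np.cos(a)])
for a in np.arange(.5,.95,.1): print(a.round(2),to(rack(-.0895,-.010,p[2],a),psi)[0])
print(to(rack(-.0895,-.010,p[2],.87),psi)[0])
E
```

```text
[ 0.61116894 -0.020942    0.12612653] 0.001975476177520585 0.5913177936401399 lift~ 0.25024117444113203
finger in lever frame -0.09174721700730097 -0.0012662680827157755
0.5 [0.0005, 0.0017, -0.0]
0.6 [-0.0065, 0.0073, -0.0]
0.7 [-0.013, 0.0135, 0.0]
0.8 [-0.0188, 0.0204, -0.0]
0.9 [-0.0239, 0.0278, -0.0]
[-0.0225, 0.0255, -0.0]
```

```bash
python3 - <<'E'
from h import *
p,R=pose();psi=np.arctan2(*R.apply([1,0,0])[[1,0]])
for a in (.65,.7,.75,.8,.87): print(a,to(rack(-.0905,-.0015,p[2],a),psi)[0])
E
```

```text
0.65 [-0.0037, 0.0044, -0.0]
0.7 [-0.0072, 0.0073, 0.0]
0.75 [-0.0105, 0.0103, 0.0]
0.8 [-0.0137, 0.0136, 0.0]
0.87 [-0.0178, 0.0184, 0.0]
```

```bash
python3 -m creep '[{"gripper":-1,"offset":[-0.0037,0.0044,0],"angular":[0,0,0]},{"gripper":-1,"offset":[-0.0072,0.0073,0],"angular":[0,0,0]},{"gripper":-1,"offset":[-0.0105,0.0103,0],"angular":[0,0,0]},{"gripper":-1,"offset":[-0.0137,0.0136,0],"angular":[0,0,0]},{"gripper":-1,"offset":[-0.0178,0.0184,0],"angular":[0,0,0]},{"gripper":-1,"offset":[-0.0178,0.0184,0],"angular":[0,0,0]},{"gripper":-1,"offset":[-0.0178,0.0184,0],"angular":[0,0,0]}]' 20; python3 - <<'E'
from h import *
st();
s=camera("side");save(s,"s8",(210,200,370,340),5);t=camera("top");save(t,"t8",(320,160,480,300),5)
E
```

```text
time_s: 6.75
eef_pos: [0.4934, -0.1755, 0.0657]
tcp_rot: [0.0, 0.639, 0.769, -0.0]
force: [-2.1, -3.3, 6.2]
gripper_width: 0.004
t 6.75 p [ 0.4934 -0.1755  0.0657] psi 1.754 zt [ 0.    -0.001 -1.   ] F [-2.1 -3.3  6.2] g 0.004 q [ 0.58  0.39 -0.43  2.04  0.24  0.75  0.19]
```

View pics/s8.png

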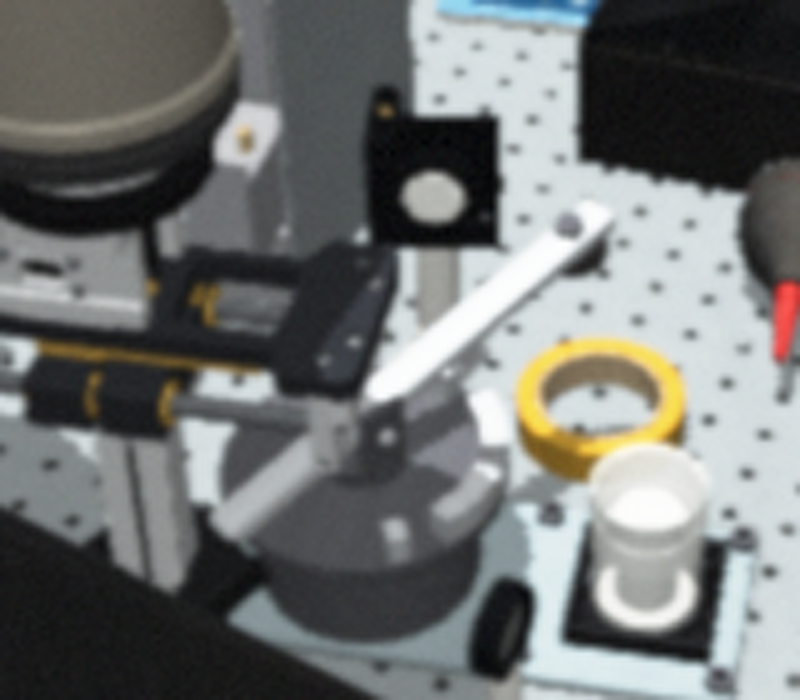

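View pics/t8.png

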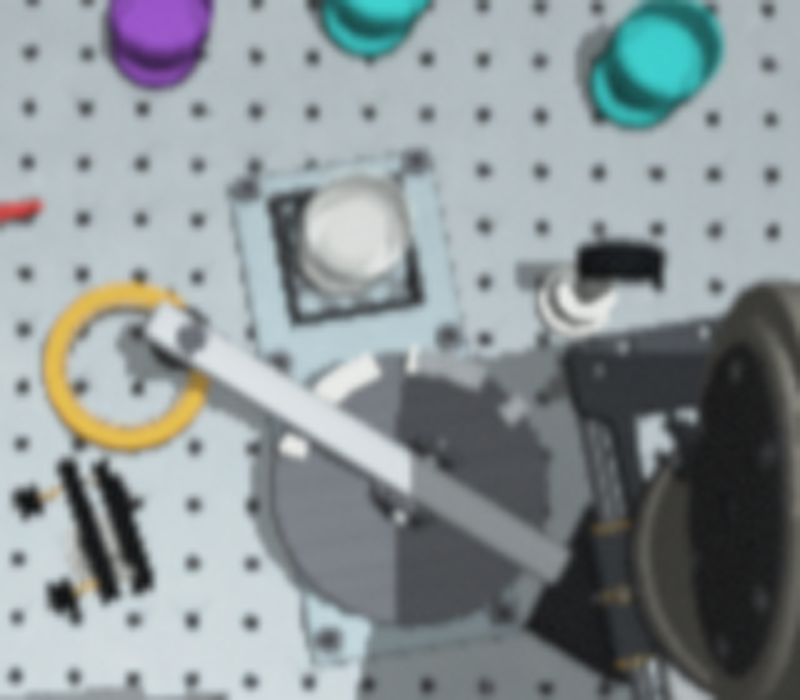

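```bash
python3 - <<'E'
from h import *
import pickle
t,s=pickle.load(open("c0.pkl","rb"))
X,e=tri(t,(320+192/5,160+338/5),s,(210+569/5,200+224/5));d=X[:2]-SP
sw=np.arctan2(d[1],d[0])-YAW;print(X,e,sw,"lift~",(X[2]-.0986)/.11)
E
```

```text
[ 0.58639494 -0.00354305  0.1274628 ] 0.0024076373466728686 0.879468811363199 lift~ 0.2623890924942173
```

```bash
python3 -m creep '[{"gripper":-1,"offset":[0,0,-0.004],"angular":[0,0,0]},{"gripper":-1,"offset":[0,0,-0.008],"angular":[0,0,0]},{"gripper":-1,"offset":[0,0,-0.012],"angular":[0,0,0]},{"gripper":-1,"offset":[0,0,-0.016],"angular":[0,0,0]},{"gripper":-1,"offset":[0,0,-0.02],"angular":[0,0,0]},{"gripper":-1,"offset":[0,0,-0.025],"angular":[0,0,0]},{"gripper":-1,"offset":[0,0,-0.035],"angular":[0,0,0]},{"gripper":-1,"offset":[0,0,-0.07],"angular":[0,0,0]},{"gripper":-1,"offset":[0,0,-0.11],"angular":[0,0,0]},{"gripper":-1,"offset":[0,0,-0.14],"angular":[0,0,0]},{"gripper":-1,"offset":[0,0,-0.14],"angular":[0,0,0]}]' 20; python3 - <<'E'
from h import *
st();
s=camera("side");save(s,"s9",(210,200,370,340),5);t=camera("top");save(t,"t9",(320,160,480,300),5)
E
```

```text
time_s: 7.77
eef_pos: [0.4961, -0.1745, 0.2119]
tcp_rot: [0.004, 0.639, 0.769, 0.002]
force: [1.0, -0.4, -0.6]
gripper_width: 0.003
t 7.77 p [ 0.4961 -0.1745  0.2119] psi 1.755 zt [ 0.008 -0.002 -1.   ] F [ 1.  -0.4 -0.6] g 0.003 q [ 0.63  0.21 -0.48  1.91  0.11  1.04  0.3 ]
```

View pics/s9.png

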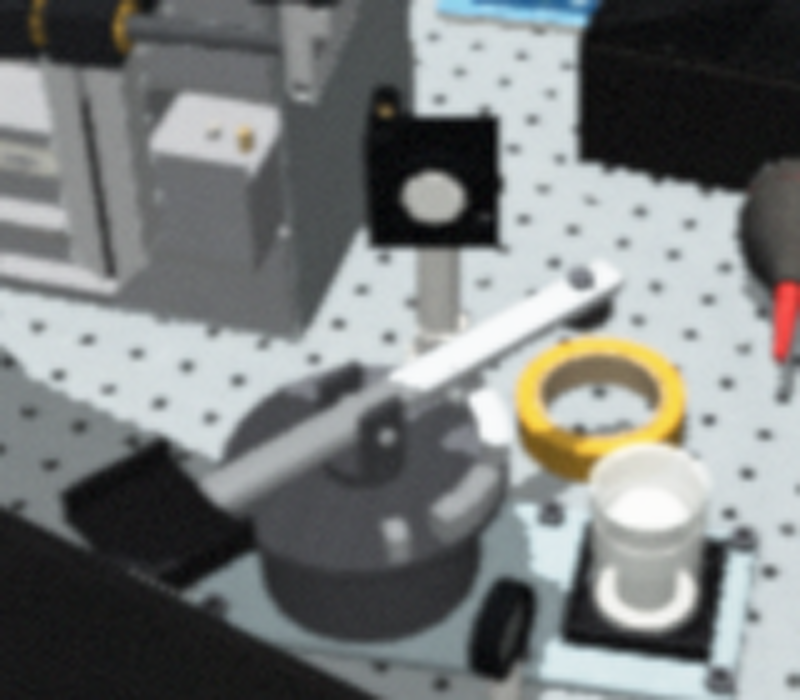

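View pics/t9.png

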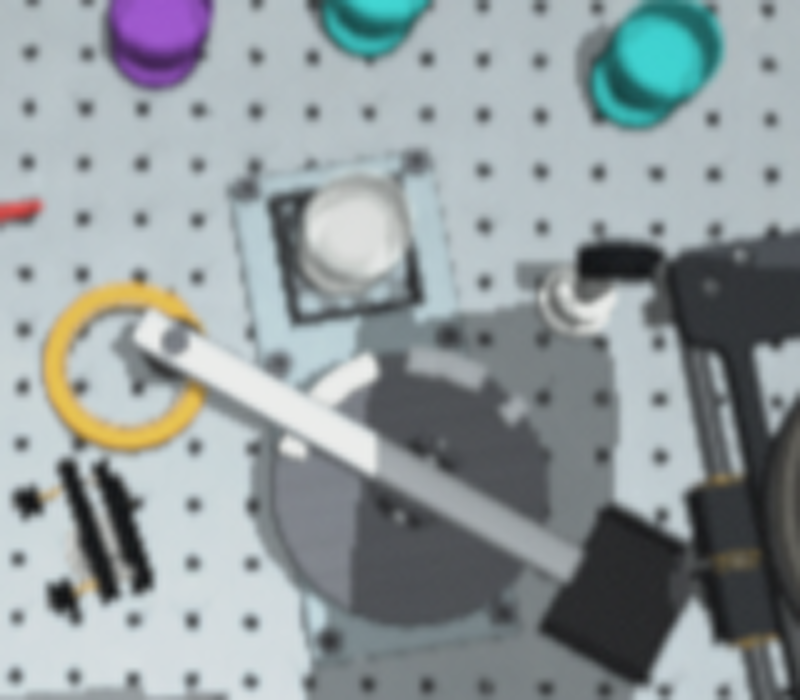

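```bash
python3 - <<'E'
from h import *
import pickle
t,s=pickle.load(open("c0.pkl","rb"))
X,e=tri(t,(320+175/5,160+341/5),s,(210+581/5,200+278/5));d=X[:2]-SP
sw=np.arctan2(d[1],d[0])-YAW;print(X,e,sw,"lift~",(X[2]-.0986)/.11)
print("case",onz(t,320+356/5,160+230/5,.07), "pocket",rack(.11,0,.0))
c=onz(t,320+356/5,160+230/5,.07);p,R=pose()
print(to([.644,-.0745,.2],YAW))
E
```

```text
[0.59004541 0.00142569 0.0973316 ] 0.0018887564792818533 0.8721396703015507 lift~ -0.01153086840796801
case [ 0.64110153 -0.07311302  0.07      ] pocket [ 0.64402047 -0.07472552  0.        ]
([0.0707, 0.1658, 0.0074], [0.003, -0.001, 1.565])
```

```bash
python3 -m creep '[{"gripper":0.4,"offset":[0.006,0.015,0],"angular":[0,0,0.12]},{"gripper":0.4,"offset":[0.012,0.03,0],"angular":[0,0,0.24]},{"gripper":0.4,"offset":[0.018,0.045,0],"angular":[0,0,0.36]},{"gripper":0.4,"offset":[0.024,0.06,0],"angular":[0,0,0.48]},{"gripper":0.4,"offset":[0.03,0.075,0],"angular":[0,0,0.6]},{"gripper":0.4,"offset":[0.037,0.09,0],"angular":[0,0,0.72]},{"gripper":0.4,"offset":[0.044,0.105,0],"angular":[0,0,0.84]},{"gripper":0.4,"offset":[0.051,0.12,0],"angular":[0,0,0.96]},{"gripper":0.4,"offset":[0.058,0.135,0],"angular":[0,0,1.08]},{"gripper":0.4,"offset":[0.064,0.15,0],"angular":[0,0,1.2]},{"gripper":0.4,"offset":[0.07,0.165,0],"angular":[0,0,1.32]},{"gripper":0.4,"offset":[0.07,0.165,0],"angular":[0,0,1.44]}]' 20; python3 - <<'E'
from h import *
st();print(to([.643,-.0742,.15],YAW))
E
```

```text
time_s: 8.87
eef_pos: [0.6439, -0.0726, 0.2037]
tcp_rot: [-0.001, 0.988, 0.155, -0.001]
force: [0.5, 0.3, -0.5]
gripper_width: 0.701
t 8.87 p [ 0.6439 -0.0726  0.2037] psi 0.312 zt [-0.002  0.002 -1.   ] F [ 0.5  0.3 -0.5] g 0.701 q [ 0.22  0.4  -0.27  1.65  0.11  1.11 -1.34]
([-0.0012, 0.0014, 0.0537], [-0.002, 0.001, 0.122])
```

```bash
python3 -m creep '[{"gripper":0.4,"offset":[-0.001,0.001,0.02],"angular":[0,0,0.122]},{"gripper":0.4,"offset":[-0.001,0.001,0.05],"angular":[0,0,0.122]},{"gripper":0.4,"offset":[-0.001,0.001,0.075],"angular":[0,0,0.122]},{"gripper":0.4,"offset":[-0.001,0.001,0.075],"angular":[0,0,0.122]},{"gripper":0.4,"offset":[-0.001,0.001,0.075],"angular":[0,0,0.122]}]' 20; python3 - <<'E'
from h import *
st();
w=camera("wrist");save(w,"w10");s=camera("side");save(s,"s10",(260,150,420,290),5)
print(to([.643,-.0742,.036],YAW),proj(w,rack(.11,0,.018)))
E
```

```text
time_s: 9.28
eef_pos: [0.6408, -0.0764, 0.129]
tcp_rot: [-0.001, 0.995, 0.097, -0.002]
force: [0.2, 1.3, 0.1]
gripper_width: 0.7
t 9.28 p [ 0.6408 -0.0764  0.129 ] psi 0.193 zt [-0.004  0.001 -1.   ] F [0.2 1.3 0.1] g 0.7 q [ 0.2   0.46 -0.24  1.73  0.13  0.97 -1.47]
([0.0008, -0.0023, 0.0956], [-0.0, -0.001, 0.003]) [316.62672374 230.67442603]
```

View pics/w10.png

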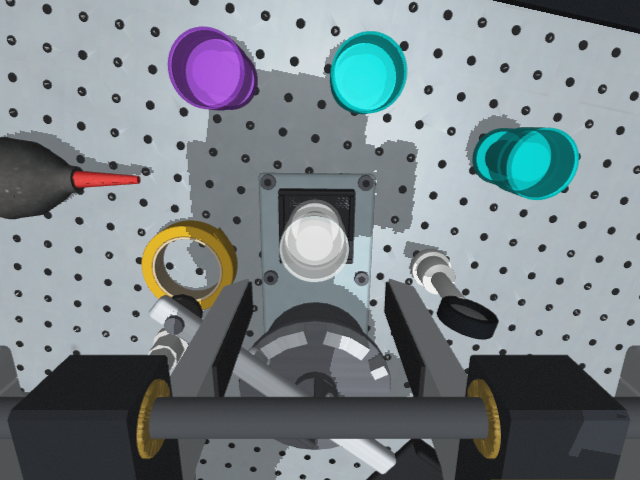

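View pics/s10.png

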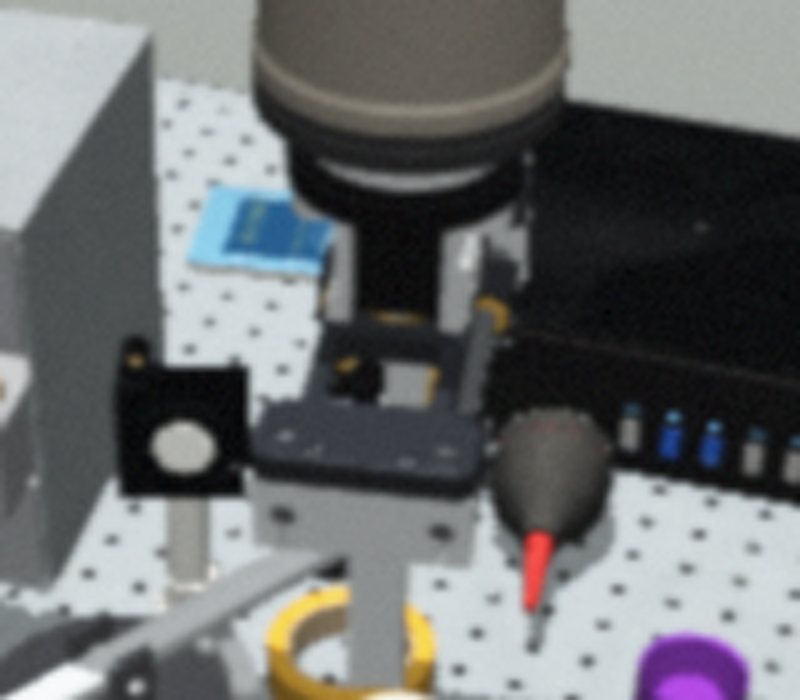

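```bash
python3 -m creep '[{"gripper":0.4,"offset":[0.001,-0.002,0.02],"angular":[0,0,0]},{"gripper":0.4,"offset":[0.001,-0.002,0.04],"angular":[0,0,0]},{"gripper":0.4,"offset":[0.001,-0.002,0.06],"angular":[0,0,0]},{"gripper":0.4,"offset":[0.001,-0.002,0.078],"angular":[0,0,0]},{"gripper":0.4,"offset":[0.001,-0.002,0.088],"angular":[0,0,0]},{"gripper":0.4,"offset":[0.001,-0.002,0.092],"angular":[0,0,0]},{"gripper":0.4,"offset":[0.001,-0.002,0.092],"angular":[0,0,0]},{"gripper":0.4,"offset":[0.001,-0.002,0.092],"angular":[0,0,0]}]' 20; python3 - <<'E'
from h import *
st();
w=camera("wrist");save(w,"w11");print(to([.643,-.0742,.036],YAW))
E
```

```text
time_s: 10.05
eef_pos: [0.6435, -0.0747, 0.0398]
tcp_rot: [0.0, 0.995, 0.096, 0.001]
force: [0.4, -0.0, 0.5]
gripper_width: 0.7
t 10.05 p [ 0.6435 -0.0747  0.0398] psi 0.193 zt [ 0.001 -0.    -1.   ] F [ 0.4 -0.   0.5] g 0.7 q [ 0.18  0.57 -0.22  1.78  0.16  0.8  -1.5 ]
([-0.0004, -0.0006, 0.0039], [0.0, -0.002, 0.003])
```

View pics/w11.png

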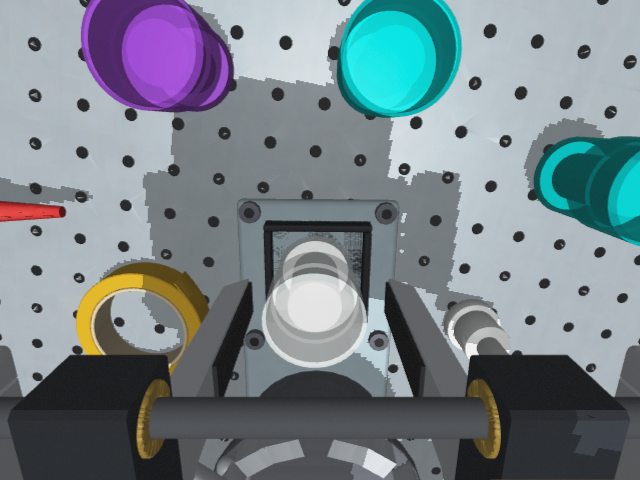

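```bash
python3 -m creep '[{"gripper":0.2,"offset":[0,-0.001,0.004],"angular":[0,0,0]},{"gripper":0.0,"offset":[0,-0.001,0.004],"angular":[0,0,0]},{"gripper":-0.1,"offset":[0,-0.001,0.004],"angular":[0,0,0]},{"gripper":-0.2,"offset":[0,-0.001,0.004],"angular":[0,0,0]},{"gripper":-0.4,"offset":[0,-0.001,0.004],"angular":[0,0,0]},{"gripper":-0.4,"offset":[0,-0.001,0.004],"angular":[0,0,0]},{"gripper":-0.4,"offset":[0,-0.001,0.004],"angular":[0,0,0]},{"gripper":-0.4,"offset":[0,-0.001,0.004],"angular":[0,0,0]}]' 12; python3 - <<'E'
from h import *
st()
E
```

```text
time_s: 10.77
eef_pos: [0.6426, -0.0737, 0.0347]
tcp_rot: [-0.0, 0.995, 0.096, 0.0]
force: [-1.4, 0.7, 4.2]
gripper_width: 0.469
t 10.77 p [ 0.6426 -0.0737  0.0347] psi 0.193 zt [ 0.  0. -1.] F [-1.4  0.7  4.2] g 0.469 q [ 0.18  0.58 -0.22  1.79  0.17  0.8  -1.5 ]
```

```bash
python3 -m creep '[{"gripper":-0.4,"offset":[0,0,-0.01],"angular":[0,0,0]},{"gripper":-0.4,"offset":[0,0,-0.025],"angular":[0,0,0]},{"gripper":-0.4,"offset":[0,0,-0.05],"angular":[0,0,0]},{"gripper":-0.4,"offset":[0,0,-0.08],"angular":[0,0,0]},{"gripper":-0.4,"offset":[0,0,-0.11],"angular":[0,0,0]},{"gripper":-0.4,"offset":[0,0,-0.14],"angular":[0,0,0]},{"gripper":-0.4,"offset":[0,0,-0.17],"angular":[0,0,0]},{"gripper":-0.4,"offset":[0,0,-0.2],"angular":[0,0,0]},{"gripper":-0.4,"offset":[0,0,-0.23],"angular":[0,0,0]},{"gripper":-0.4,"offset":[0,0,-0.26],"angular":[0,0,0]},{"gripper":-0.4,"offset":[0,0,-0.29],"angular":[0,0,0]},{"gripper":-0.4,"offset":[0,0,-0.29],"angular":[0,0,0]}]' 12; python3 - <<'E'
from h import *
st()
t=camera("top");save(t,"t12");w=camera("wrist");save(w,"w12");s=camera("side");save(s,"s12")
for psi in (.19,-.2,.6,1.):print(to([.4494,.324,.33],psi))
E
```

```text
time_s: 11.77
eef_pos: [0.6441, -0.0737, 0.3315]
tcp_rot: [0.001, 0.995, 0.096, 0.004]
force: [-0.2, -0.2, -0.4]
gripper_width: 0.47
t 11.77 p [ 0.6441 -0.0737  0.3315] psi 0.193 zt [ 0.008 -0.    -1.   ] F [-0.2 -0.2 -0.4] g 0.47 q [ 0.2   0.31 -0.25  1.5   0.08  1.33 -1.43]
([-0.113, -0.4273, -0.0054], [0.0, -0.0, 0.003])
([-0.113, -0.4273, -0.0054], [0.0, -0.0, 0.393])
([-0.113, -0.4273, -0.0054], [0.0, -0.0, -0.407])
([-0.113, -0.4273, -0.0054], [0.0, -0.0, -0.807])
```

View pics/s12.png

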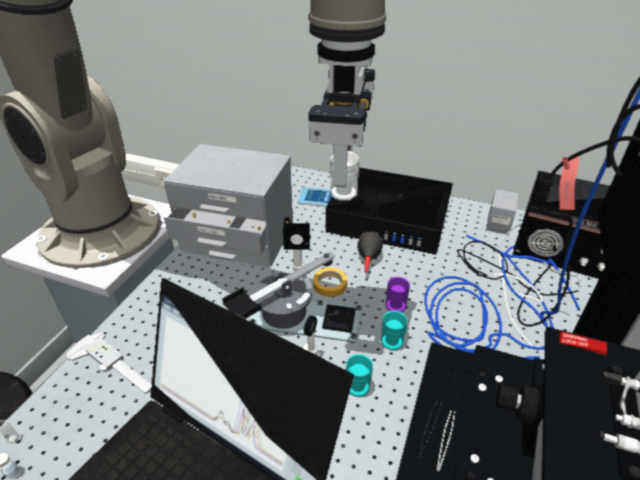

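View pics/w12.png

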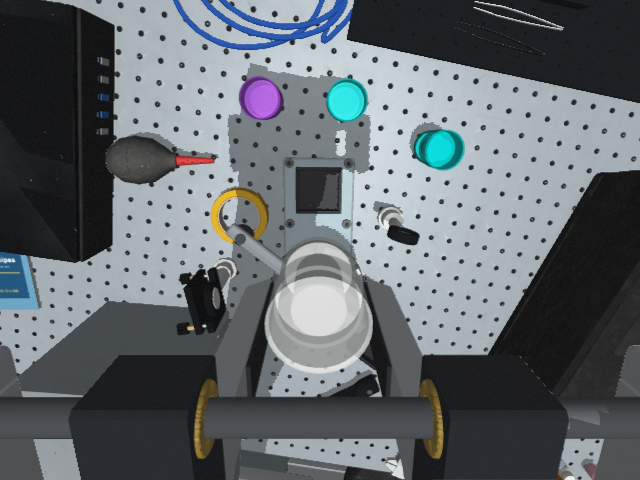

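```bash
python3 - <<'E'
from h import *
s=camera("side")
b=onz(s,326,231.7,0);print(b)
for z in (.05,.07,.09,.11,.13,.15):print(z,proj(s,[b[0],b[1],z]))
E
```

```text
[0.51925259 0.19521065 0.        ]
0.05 [326.16704727 215.00688897]
0.07 [326.23646687 208.06975663]
0.09 [326.30744777 200.97660174]
0.11 [326.38004326 193.72210081]
0.13 [326.45430906 186.30068535]
0.15 [326.53030348 178.70652768]
```

```bash
python3 -m creep '[{"gripper":-0.4,"offset":[-0.005,-0.02,0],"angular":[0,0,0]},{"gripper":-0.4,"offset":[-0.015,-0.055,0],"angular":[0,0,0]},{"gripper":-0.4,"offset":[-0.025,-0.095,0],"angular":[0,0,0]},{"gripper":-0.4,"offset":[-0.035,-0.135,0],"angular":[0,0,0]},{"gripper":-0.4,"offset":[-0.046,-0.175,0],"angular":[0,0,0]},{"gripper":-0.4,"offset":[-0.057,-0.215,0],"angular":[0,0,0]},{"gripper":-0.4,"offset":[-0.067,-0.255,0],"angular":[0,0,0]},{"gripper":-0.4,"offset":[-0.078,-0.295,0],"angular":[0,0,0]},{"gripper":-0.4,"offset":[-0.088,-0.335,0],"angular":[0,0,0]},{"gripper":-0.4,"offset":[-0.098,-0.37,0],"angular":[0,0,0]},{"gripper":-0.4,"offset":[-0.107,-0.405,0],"angular":[0,0,0]},{"gripper":-0.4,"offset":[-0.113,-0.427,0],"angular":[0,0,0]}]' 12; python3 - <<'E'
from h import *
st()
w=camera("wrist");save(w,"w13");t=camera("top");save(t,"t13")
print(to([.4494,.324,.2],.19))
E
```

```text
time_s: 12.97
eef_pos: [0.447, 0.3266, 0.3235]
tcp_rot: [0.0, 0.995, 0.098, -0.001]
force: [0.1, -0.2, -0.7]
gripper_width: 0.469
t 12.97 p [0.447  0.3266 0.3235] psi 0.196 zt [-0.002 -0.    -1.   ] F [ 0.1 -0.2 -0.7] g 0.469 q [-0.29  0.18 -0.53  1.7   0.09  1.29 -2.21]
([0.0023, 0.0038, 0.1234], [-0.001, 0.002, 0.009])
```

View pics/w13.png

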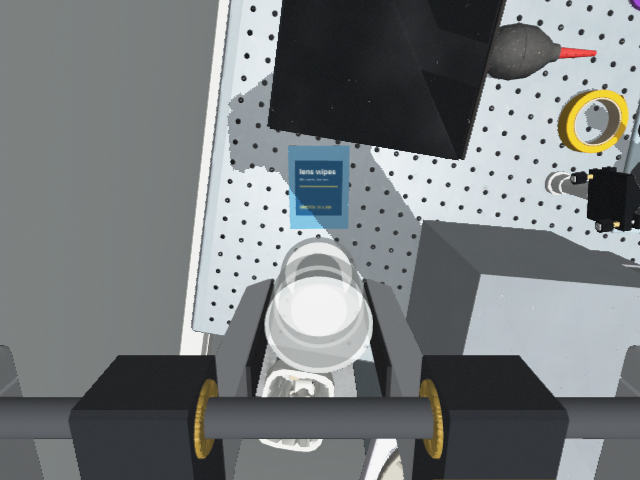

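View pics/t13.png

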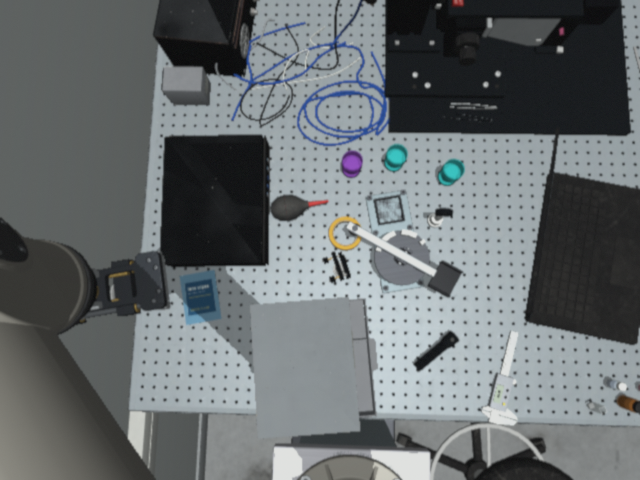

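```bash
python3 - <<'E'
from h import *
w=camera("wrist")
hsv=cv2.cvtColor(w["img"],cv2.COLOR_RGB2HSV);m=cv2.inRange(hsv,(95,60,40),(115,255,255));m[240:]=0;m=cv2.morphologyEx(m,cv2.MORPH_OPEN,np.ones((3,3)))
cs,_=cv2.findContours(m,0,2);c=max(cs,key=cv2.contourArea);r=cv2.minAreaRect(c);print(r)
b=np.array([onz(w,*q,.007) for q in cv2.boxPoints(r)]);print(b.round(4),b.mean(0))
E
```

```text
((319.0, 186.5), (83.0, 60.0), 90.0)
[[0.4943 0.3732 0.007 ]
 [0.5089 0.3011 0.007 ]
 [0.4059 0.2779 0.007 ]
 [0.3905 0.3546 0.007 ]] [0.44989055 0.32668374 0.007     ]
```

```bash
python3 -m creep '[{"gripper":-0.4,"offset":[0.002,0.001,0.03],"angular":[0,0,0]},{"gripper":-0.4,"offset":[0.0025,0.002,0.06],"angular":[0,0,0]},{"gripper":-0.4,"offset":[0.0025,0.002,0.09],"angular":[0,0,0]},{"gripper":-0.4,"offset":[0.0025,0.002,0.12],"angular":[0,0,0]},{"gripper":-0.4,"offset":[0.0025,0.002,0.15],"angular":[0,0,0]},{"gripper":-0.4,"offset":[0.0025,0.002,0.18],"angular":[0,0,0]},{"gripper":-0.4,"offset":[0.0025,0.002,0.21],"angular":[0,0,0]},{"gripper":-0.4,"offset":[0.0025,0.002,0.235],"angular":[0,0,0]},{"gripper":-0.4,"offset":[0.0025,0.002,0.25],"angular":[0,0,0]},{"gripper":-0.4,"offset":[0.0025,0.002,0.25],"angular":[0,0,0]},{"gripper":-0.4,"offset":[0.0025,0.002,0.25],"angular":[0,0,0]}]' 12; python3 - <<'E'
from h import *
st()
w=camera("wrist");save(w,"w14");s=camera("side");save(s,"s14",(160,110,400,290),3.3)
print(to([.4497,.3255,.0337],.19))
E
```

```text
time_s: 14.03
eef_pos: [0.4525, 0.3209, 0.0738]
tcp_rot: [0.001, 0.995, 0.096, -0.001]
force: [0.5, 0.9, 0.4]
gripper_width: 0.47
t 14.03 p [0.4525 0.3209 0.0738] psi 0.192 zt [-0.002 -0.001 -1.   ] F [0.5 0.9 0.4] g 0.47 q [-0.35  0.43 -0.47  1.97  0.27  0.81 -2.35]
([-0.0029, -0.0041, 0.0417], [-0.0, -0.001, 0.002])
```

View pics/w14.png

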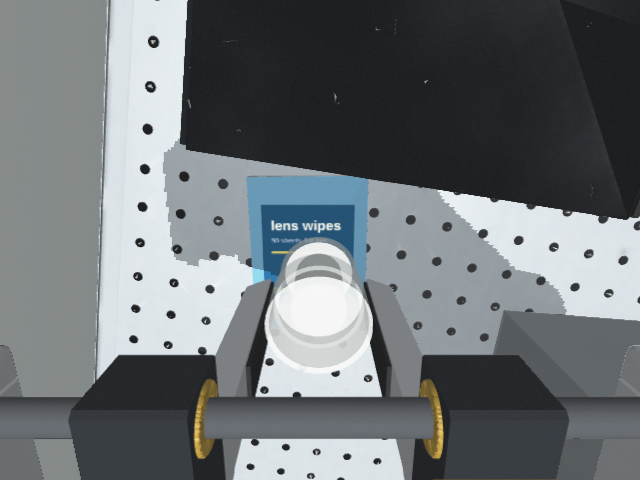

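View pics/s14.png

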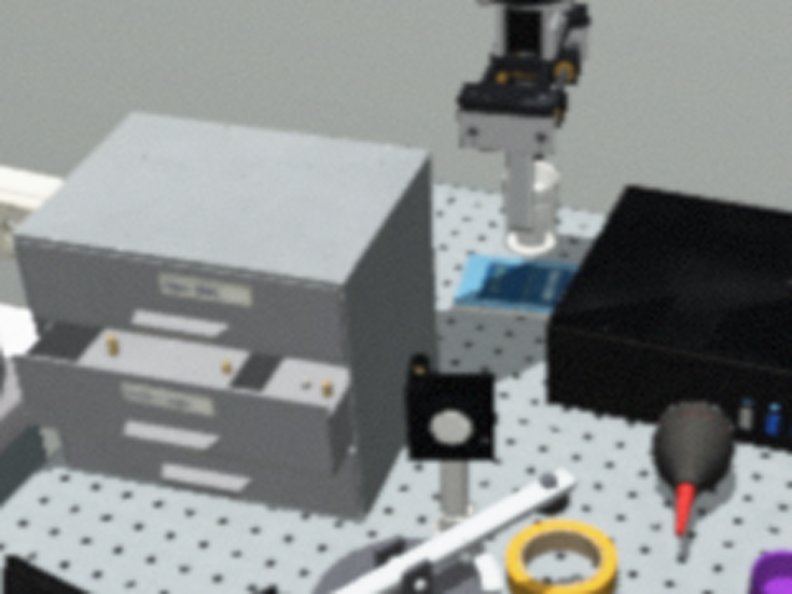

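```bash
python3 -m creep '[{"gripper":-0.4,"offset":[-0.003,-0.004,0.006],"angular":[0,0,0]},{"gripper":-0.4,"offset":[-0.003,-0.004,0.013],"angular":[0,0,0]},{"gripper":-0.4,"offset":[-0.003,-0.004,0.02],"angular":[0,0,0]},{"gripper":-0.4,"offset":[-0.003,-0.004,0.026],"angular":[0,0,0]},{"gripper":-0.4,"offset":[-0.003,-0.004,0.030],"angular":[0,0,0]},{"gripper":-0.4,"offset":[-0.003,-0.004,0.033],"angular":[0,0,0]},{"gripper":-0.4,"offset":[-0.003,-0.004,0.035],"angular":[0,0,0]},{"gripper":-0.4,"offset":[-0.003,-0.004,0.035],"angular":[0,0,0]},{"gripper":-0.4,"offset":[-0.003,-0.004,0.035],"angular":[0,0,0]}]' 12; python3 - <<'E'
from h import *
st()
print(to([.4497,.3255,.0337],.19))
E
```

```text
time_s: 14.88
eef_pos: [0.4489, 0.3256, 0.0395]
tcp_rot: [-0.0, 0.995, 0.096, -0.0]
force: [0.1, 0.8, -0.6]
gripper_width: 0.47
t 14.88 p [0.4489 0.3256 0.0395] psi 0.193 zt [-0.  0. -1.] F [ 0.1  0.8 -0.6] g 0.47 q [-0.38  0.48 -0.45  1.99  0.3   0.74 -2.39]
([0.0007, 0.0003, 0.0058], [-0.0, 0.0, 0.003])
```

```bash
python3 -m creep '[{"gripper":-0.4,"offset":[0.001,0,0.0015],"angular":[0,0,0]},{"gripper":-0.4,"offset":[0.001,0,0.003],"angular":[0,0,0]},{"gripper":-0.4,"offset":[0.001,0,0.004],"angular":[0,0,0]},{"gripper":-0.4,"offset":[0.001,0,0.005],"angular":[0,0,0]},{"gripper":-0.4,"offset":[0.001,0,0.0055],"angular":[0,0,0]},{"gripper":-0.4,"offset":[0.001,0,0.0055],"angular":[0,0,0]},{"gripper":-0.4,"offset":[0.001,0,0.0055],"angular":[0,0,0]}]' 12; python3 - <<'E'
from h import *
st()
E
```

```text
time_s: 15.47
eef_pos: [0.4499, 0.3258, 0.0341]
tcp_rot: [-0.0, 0.995, 0.096, 0.0]
force: [-1.0, -0.3, 1.5]
gripper_width: 0.469
t 15.47 p [0.4499 0.3258 0.0341] psi 0.193 zt [ 0.  0. -1.] F [-1.  -0.3  1.5] g 0.469 q [-0.38  0.49 -0.45  1.99  0.31  0.73 -2.4 ]
```

```bash
python3 -m creep '[{"gripper":-0.4,"offset":[0,0,0.0005],"angular":[0,0,0]},{"gripper":-0.4,"offset":[0,0,0.001],"angular":[0,0,0]},{"gripper":-0.4,"offset":[0,0,0.001],"angular":[0,0,0]},{"gripper":-0.4,"offset":[0,0,0.001],"angular":[0,0,0]}]' 12; python3 - <<'E'
from h import *
st();s=camera("side");save(s,"s15",(290,150,350,210),10)
st()
E
```

```text
time_s: 15.8
eef_pos: [0.4501, 0.3259, 0.0337]
tcp_rot: [-0.0, 0.995, 0.096, 0.0]
force: [-3.9, -3.0, 14.5]
gripper_width: 0.467
t 15.8 p [0.4501 0.3259 0.0337] psi 0.193 zt [ 0.001  0.    -1.   ] F [-3.9 -3.  14.5] g 0.467 q [-0.38  0.49 -0.45  1.99  0.31  0.73 -2.4 ]
t 15.85 p [0.4501 0.326  0.0337] psi 0.193 zt [ 0.001  0.    -1.   ] F [-2.7 -3.7 13.6] g 0.466 q [-0.38  0.49 -0.45  1.99  0.31  0.73 -2.4 ]
```

View pics/s15.png

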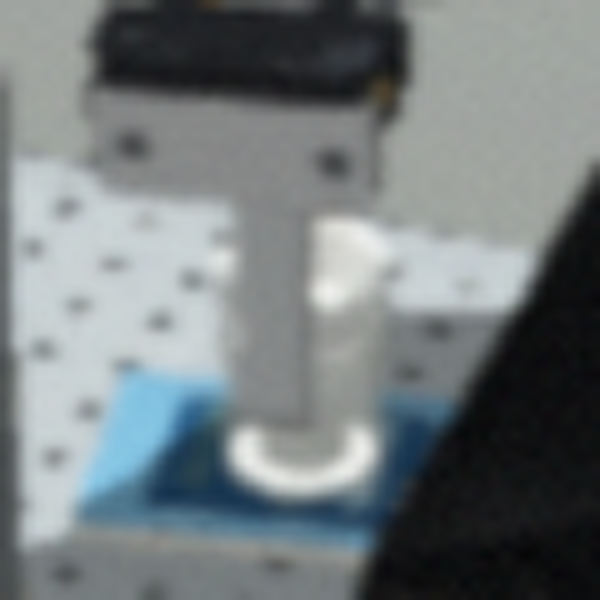

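```bash
python3 -m creep '[{"gripper":-0.4,"offset":[0,0,-0.0008],"angular":[0,0,0]},{"gripper":-0.4,"offset":[0,0,-0.0008],"angular":[0,0,0]},{"gripper":-0.04,"offset":[0,0,-0.0008],"angular":[0,0,0]},{"gripper":0.02,"offset":[0,0,-0.0008],"angular":[0,0,0]},{"gripper":0.1,"offset":[0,0,-0.0008],"angular":[0,0,0]},{"gripper":0.2,"offset":[0,0,-0.0008],"angular":[0,0,0]},{"gripper":0.4,"offset":[0,0,-0.0008],"angular":[0,0,0]},{"gripper":0.4,"offset":[0,0,-0.0008],"angular":[0,0,0]},{"gripper":0.4,"offset":[0,0,-0.0008],"angular":[0,0,0]}]' 12; python3 - <<'E'
from h import *
st();s=camera("side");save(s,"s16",(290,150,350,210),10);w=camera("wrist");save(w,"w16")
E
```

```text
time_s: 16.6
eef_pos: [0.4499, 0.3258, 0.0338]
tcp_rot: [-0.0, 0.995, 0.096, -0.0]
force: [0.4, 0.4, -0.6]
gripper_width: 0.7
t 16.6 p [0.4499 0.3258 0.0338] psi 0.193 zt [-0.  0. -1.] F [ 0.4  0.4 -0.6] g 0.7 q [-0.38  0.49 -0.45  1.99  0.31  0.73 -2.4 ]
```

View pics/w16.png

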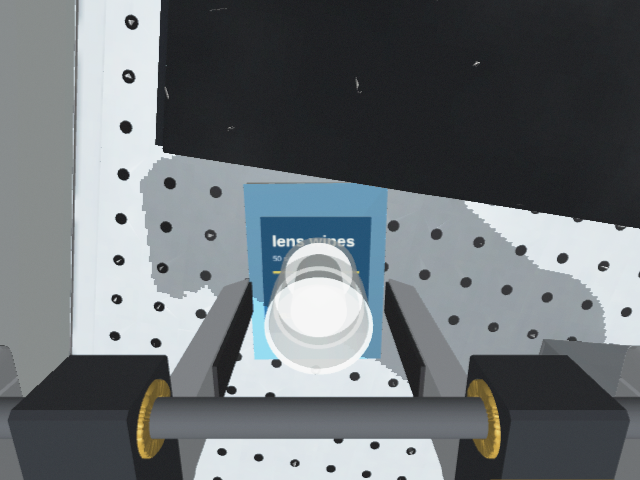

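Case stands free on the booklet between the open fingers. Going straight up.

```bash
python3 -m creep '[{"gripper":0.4,"offset":[0,0,-0.01],"angular":[0,0,0]},{"gripper":0.4,"offset":[0,0,-0.03],"angular":[0,0,0]},{"gripper":0.4,"offset":[0,0,-0.06],"angular":[0,0,0]},{"gripper":0.4,"offset":[0,0,-0.09],"angular":[0,0,0]},{"gripper":0.4,"offset":[0,0,-0.12],"angular":[0,0,0]},{"gripper":0.4,"offset":[0,0,-0.15],"angular":[0,0,0]},{"gripper":-1,"offset":[0,0,-0.18],"angular":[0,0,0]},{"gripper":-1,"offset":[0,0,-0.21],"angular":[0,0,0]},{"gripper":-1,"offset":[0,0,-0.24],"angular":[0,0,0]},{"gripper":-1,"offset":[0,0,-0.27],"angular":[0,0,0]},{"gripper":-1,"offset":[0,0,-0.3],"angular":[0,0,0]},{"gripper":-1,"offset":[0,0,-0.3],"angular":[0,0,0]}]' 12; python3 - <<'E'
from h import *
st();s=camera("side");save(s,"s17",(280,140,360,220),7);w=camera("wrist");save(w,"w17");t=camera("top");save(t,"t17",(160,230,260,330),6)
p=rack(-.09,0,.33,.873);print(p)
for psi in (YAW,YAW+np.pi/2,YAW+.5):print(to([.60,.06,.33],psi),to(p,psi))
E
```

```text
time_s: 17.7
eef_pos: [0.4508, 0.3273, 0.3404]
tcp_rot: [-0.002, 0.995, 0.096, 0.003]
force: [-0.1, -0.0, -0.1]
gripper_width: 0.309
t 17.7 p [0.4508 0.3273 0.3404] psi 0.193 zt [ 0.006  0.005 -1.   ] F [-0.1 -0.  -0.1] g 0.309 q [-0.28  0.17 -0.53  1.67  0.09  1.31 -2.2 ]
[ 0.49223725 -0.17414364  0.33      ]
([0.0967, 0.2896, 0.0041], [-0.0, -0.0, 0.003]) ([-0.0539, 0.4987, 0.004], [-0.0, -0.0, 0.003])
([0.0967, 0.2896, 0.0041], [0.0, -0.0, -1.568]) ([-0.0539, 0.4987, 0.004], [0.0, -0.0, -1.568])
([0.0967, 0.2896, 0.0041], [0.0, -0.0, -0.497]) ([-0.0539, 0.4987, 0.004], [0.0, -0.0, -0.497])
```

View pics/s17.png

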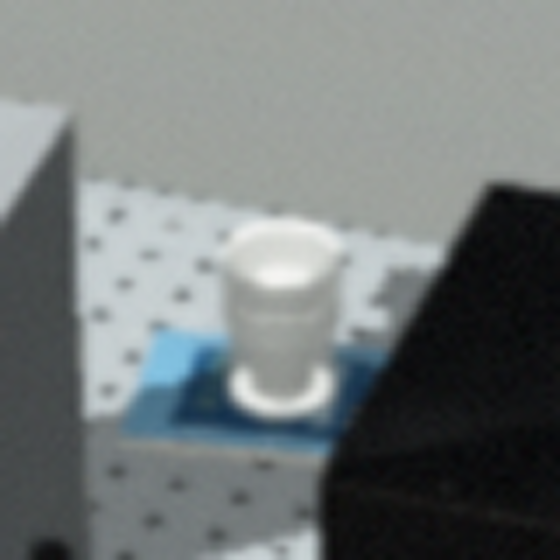

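View pics/w17.png

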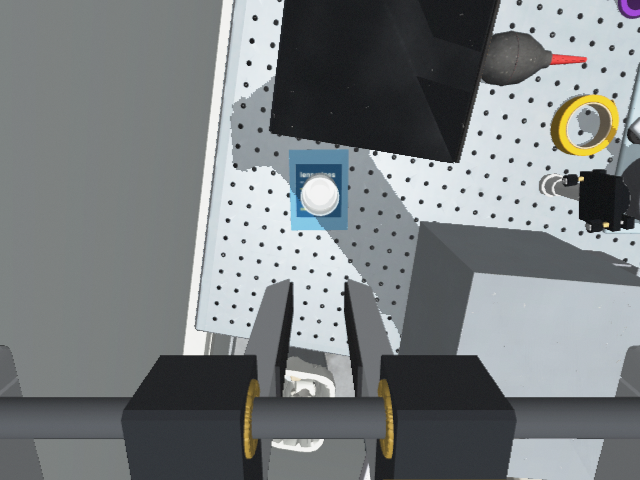

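View pics/t17.png

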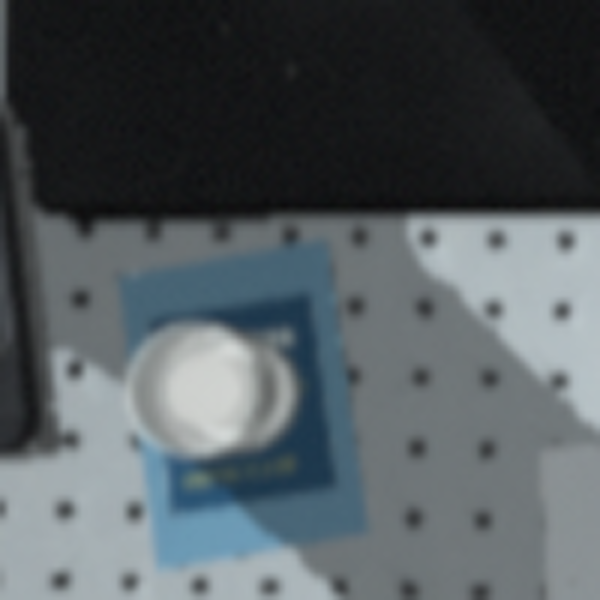

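```bash
python3 - <<'E'
from h import *
w=camera("wrist");t=camera("top")
print(onz(w,320,196,.071),onz(t,160+207/6,230+390/6,.071))
b=np.array([onz(w,*q,.007) for q in[(290,150),(348,150),(348,230),(291,230)]]);print(b.mean(0))
E
```

```text
[0.45297995 0.3238926  0.071     ] [0.4520677  0.31828517 0.071     ]
[0.44763967 0.32353954 0.007     ]
```

```bash
python3 -m creep '[{"gripper":-1,"offset":[-0.002,0.02,0],"angular":[0,0,-0.1]},{"gripper":-1,"offset":[-0.006,0.055,0],"angular":[0,0,-0.22]},{"gripper":-1,"offset":[-0.01,0.095,0],"angular":[0,0,-0.34]},{"gripper":-1,"offset":[-0.014,0.135,0],"angular":[0,0,-0.46]},{"gripper":-1,"offset":[-0.018,0.175,0],"angular":[0,0,-0.58]},{"gripper":-1,"offset":[-0.022,0.215,0],"angular":[0,0,-0.7]},{"gripper":-1,"offset":[-0.027,0.255,0],"angular":[0,0,-0.82]},{"gripper":-1,"offset":[-0.032,0.295,0],"angular":[0,0,-0.94]},{"gripper":-1,"offset":[-0.036,0.335,0],"angular":[0,0,-1.06]},{"gripper":-1,"offset":[-0.041,0.375,0],"angular":[0,0,-1.18]},{"gripper":-1,"offset":[-0.045,0.415,0],"angular":[0,0,-1.3]},{"gripper":-1,"offset":[-0.049,0.45,0],"angular":[0,0,-1.42]}]' 20; python3 - <<'E'
from h import *
st();print(to(rack(-.09,0,.25,.873),1.755))
E
```

```text
time_s: 18.95
eef_pos: [0.4833, -0.0704, 0.333]
tcp_rot: [-0.001, 0.752, 0.659, -0.0]
force: [0.7, 0.2, 0.1]
gripper_width: 0.002
t 18.95 p [ 0.4833 -0.0704  0.333 ] psi 1.438 zt [-0.001  0.    -1.   ] F [0.7 0.2 0.1] g 0.002 q [ 0.24  0.03 -0.23  1.83  0.01  1.29 -0.13]
([-0.1017, 0.0227, 0.0829], [-0.001, -0.0, -0.317])
```

```bash
python3 -m creep '[{"gripper":-1,"offset":[-0.03,0.006,0.0],"angular":[0,0,-0.1]},{"gripper":-1,"offset":[-0.06,0.012,0.02],"angular":[0,0,-0.2]},{"gripper":-1,"offset":[-0.09,0.019,0.05],"angular":[0,0,-0.31]},{"gripper":-1,"offset":[-0.102,0.023,0.085],"angular":[0,0,-0.317]},{"gripper":-1,"offset":[-0.102,0.023,0.12],"angular":[0,0,-0.317]},{"gripper":-1,"offset":[-0.102,0.023,0.12],"angular":[0,0,-0.317]},{"gripper":-1,"offset":[-0.102,0.023,0.12],"angular":[0,0,-0.317]}]' 20; python3 - <<'E'
from h import *
st();print(to(rack(-.09,0,.1,.873),1.755));w=camera("wrist");save(w,"w18")
print(proj(w,rack(-.09,0,.09,.873)))
E
```

```text
time_s: 19.53
eef_pos: [0.4916, -0.1724, 0.2127]
tcp_rot: [-0.002, 0.641, 0.768, -0.001]
force: [0.4, 0.1, 0.9]
gripper_width: 0.002
t 19.53 p [ 0.4916 -0.1724  0.2127] psi 1.75 zt [-0.004  0.001 -1.   ] F [0.4 0.1 0.9] g 0.002 q [ 0.35  0.18 -0.15  1.93  0.03  1.04  0.36]
([-0.0021, 0.0008, 0.1127], [-0.004, -0.002, -0.005])
[319.02532183 233.38717543]
```

View pics/w18.png

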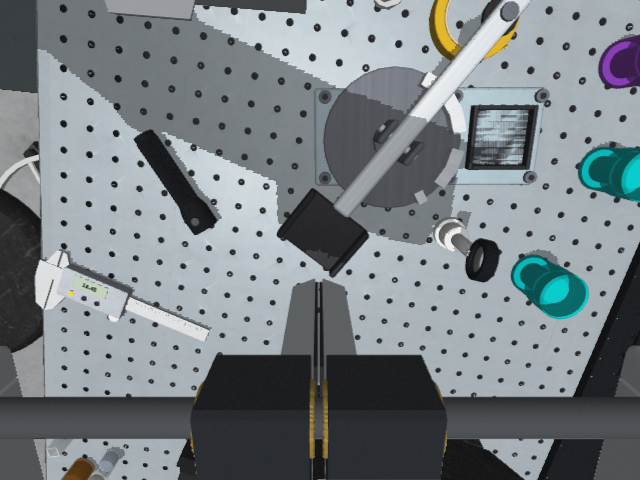

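```bash
python3 -m creep '[{"gripper":-1,"offset":[-0.001,0.001,0.03],"angular":[0,0,-0.005]},{"gripper":-1,"offset":[-0.001,0.001,0.06],"angular":[0,0,-0.005]},{"gripper":-1,"offset":[-0.001,0.001,0.09],"angular":[0,0,-0.005]},{"gripper":-1,"offset":[-0.001,0.001,0.11],"angular":[0,0,-0.005]},{"gripper":-1,"offset":[-0.001,0.001,0.117],"angular":[0,0,-0.005]},{"gripper":-1,"offset":[-0.001,0.001,0.122],"angular":[0,0,-0.005]},{"gripper":-1,"offset":[-0.001,0.001,0.127],"angular":[0,0,-0.005]},{"gripper":-1,"offset":[-0.001,0.001,0.132],"angular":[0,0,-0.005]},{"gripper":-1,"offset":[-0.001,0.001,0.137],"angular":[0,0,-0.005]},{"gripper":-1,"offset":[-0.001,0.001,0.141],"angular":[0,0,-0.005]},{"gripper":-1,"offset":[-0.001,0.001,0.141],"angular":[0,0,-0.005]},{"gripper":-1,"offset":[-0.001,0.001,0.141],"angular":[0,0,-0.005]}]' 20; python3 - <<'E'
from h import *
st();print(to(rack(-.09,0,.066,.873),1.755));s=camera("side");save(s,"s19",(210,200,370,340),5)
E
```

```text
time_s: 20.58
eef_pos: [0.4954, -0.1736, 0.0742]
tcp_rot: [0.001, 0.639, 0.769, 0.001]
force: [0.6, 2.0, 7.1]
gripper_width: 0.002
t 20.58 p [ 0.4954 -0.1736  0.0742] psi 1.755 zt [ 0.003 -0.    -1.   ] F [0.6 2.  7.1] g 0.002 q [ 0.34  0.35 -0.15  2.05  0.07  0.74  0.33]
([0.0, -0.0033, 0.0082], [0.003, 0.001, 0.0])
```

View pics/s19.png

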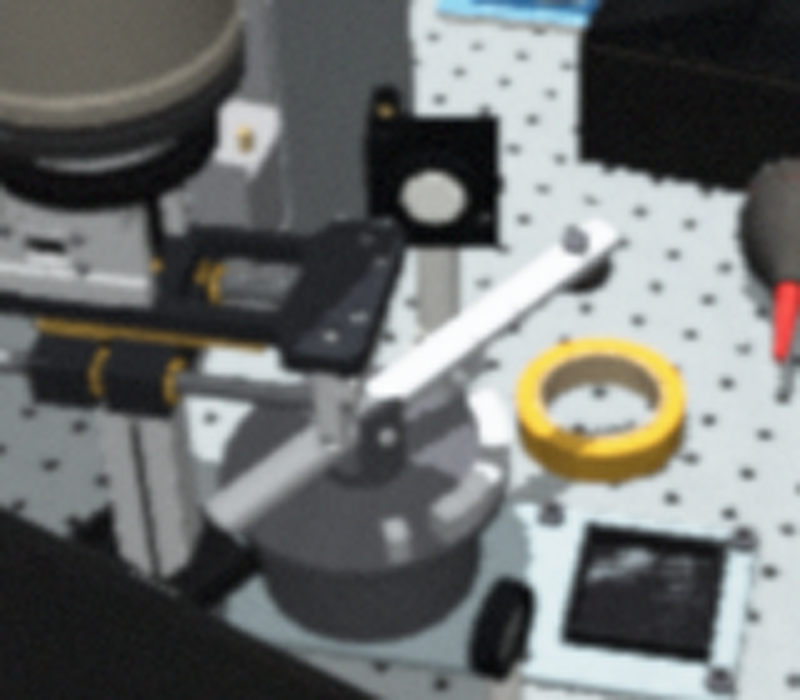

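```bash
python3 -m creep '[{"gripper":-1,"offset":[0,-0.001,0.003],"angular":[0,0,0]},{"gripper":-1,"offset":[0,-0.002,0.006],"angular":[0,0,0]},{"gripper":-1,"offset":[0,-0.002,0.008],"angular":[0,0,0]},{"gripper":-1,"offset":[0,-0.002,0.009],"angular":[0,0,0]},{"gripper":-1,"offset":[0,-0.002,0.009],"angular":[0,0,0]},{"gripper":-1,"offset":[0,-0.002,0.009],"angular":[0,0,0]}]' 20; python3 - <<'E'
from h import *
st();s=camera("side");save(s,"s20",(210,200,370,340),5);t=camera("top");save(t,"t20",(320,160,480,300),5)
p,R=pose();psi=np.arctan2(*R.apply([1,0,0])[[1,0]])
for a in np.arange(.873,-.1,-.1): print(a.round(2),to(rack(-.090,0.001,p[2],a),psi)[0])
E
```

```text
time_s: 21.13
eef_pos: [0.4937, -0.1741, 0.0654]
tcp_rot: [0.001, 0.639, 0.769, 0.001]
force: [0.7, 0.9, 7.7]
gripper_width: 0.006
t 21.13 p [ 0.4937 -0.1741  0.0654] psi 1.755 zt [ 0.003 -0.    -1.   ] F [0.7 0.9 7.7] g 0.006 q [ 0.34  0.36 -0.14  2.06  0.08  0.72  0.33]
0.87 [0.0008, -0.0022, -0.0]
0.77 [0.007, -0.0088, -0.0]
0.67 [0.0138, -0.0147, -0.0001]
0.57 [0.0211, -0.0199, -0.0001]
0.47 [0.0289, -0.0243, -0.0001]
0.37 [0.0371, -0.028, -0.0001]
0.27 [0.0457, -0.0308, -0.0001]
0.17 [0.0545, -0.0327, -0.0002]
0.07 [0.0634, -0.0338, -0.0002]
-0.03 [0.0724, -0.0339, -0.0002]
```

View pics/s20.png

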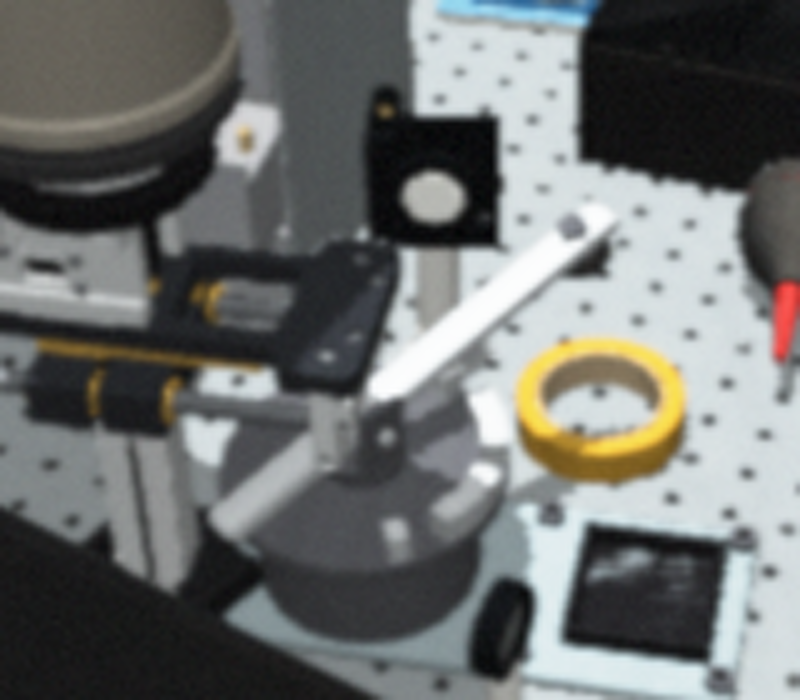

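View pics/t20.png

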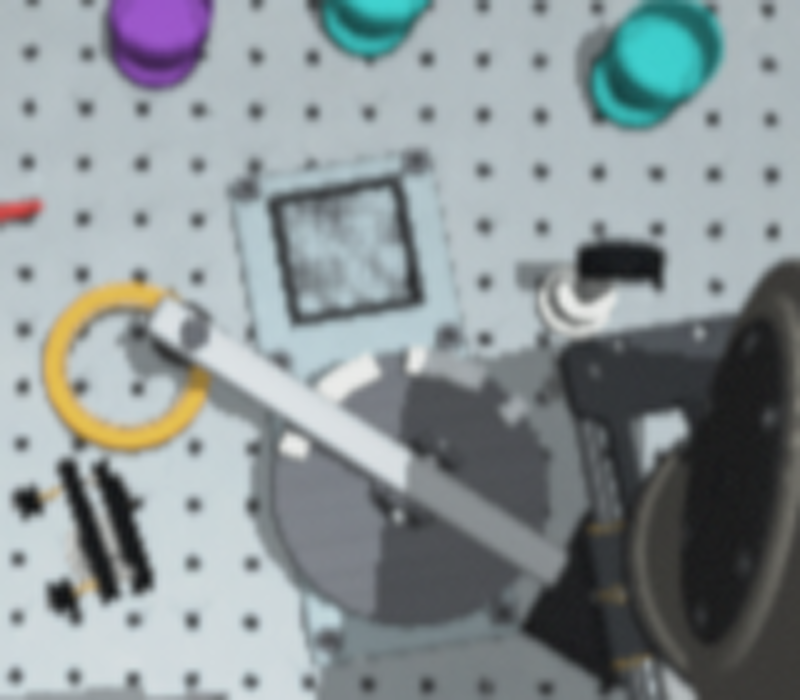

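```bash
python3 -m creep '[{"gripper":-1,"offset":[0.003,-0.004,0],"angular":[0,0,0]},{"gripper":-1,"offset":[0.007,-0.0085,0],"angular":[0,0,0]},{"gripper":-1,"offset":[0.014,-0.0145,0],"angular":[0,0,0]},{"gripper":-1,"offset":[0.021,-0.02,0],"angular":[0,0,0]},{"gripper":-1,"offset":[0.029,-0.024,0],"angular":[0,0,0]},{"gripper":-1,"offset":[0.037,-0.028,0],"angular":[0,0,0]},{"gripper":-1,"offset":[0.0457,-0.031,0],"angular":[0,0,0]},{"gripper":-1,"offset":[0.0545,-0.0327,0],"angular":[0,0,0]},{"gripper":-1,"offset":[0.0545,-0.0327,0],"angular":[0,0,0]},{"gripper":-1,"offset":[0.0545,-0.0327,0],"angular":[0,0,0]}]' 20; python3 - <<'E'
from h import *
st();s=camera("side");save(s,"s21",(210,200,370,340),5);t=camera("top");save(t,"t21",(320,160,480,300),5)
E
```

```text
time_s: 22.07
eef_pos: [0.4506, -0.1263, 0.0651]
tcp_rot: [0.001, 0.639, 0.769, 0.0]
force: [-2.4, -0.5, 6.5]
gripper_width: 0.005
t 22.07 p [ 0.4506 -0.1263  0.0651] psi 1.755 zt [ 0.002 -0.    -1.   ] F [-2.4 -0.5  6.5] g 0.005 q [ 0.28  0.29 -0.17  2.18  0.08  0.68  0.25]
```

View pics/s21.png

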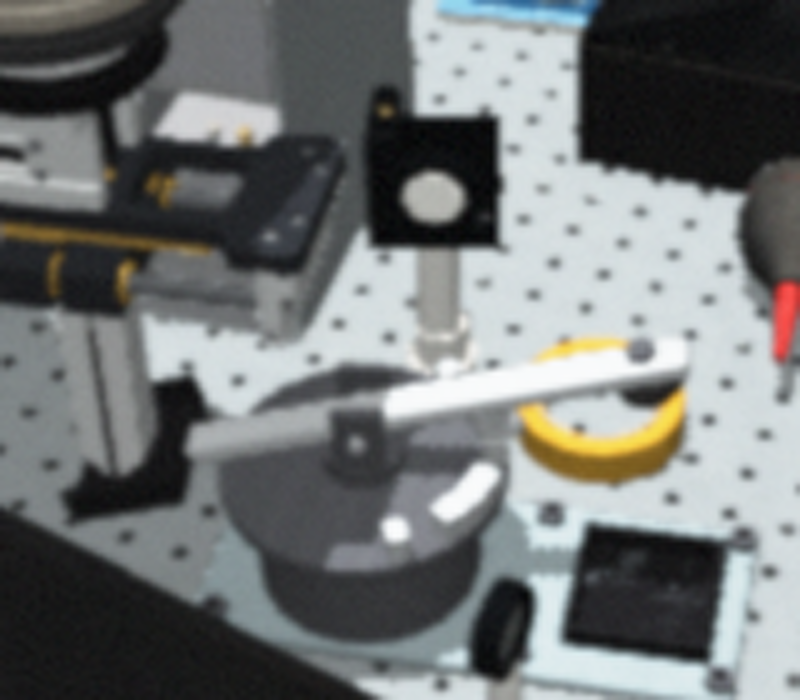

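View pics/t21.png

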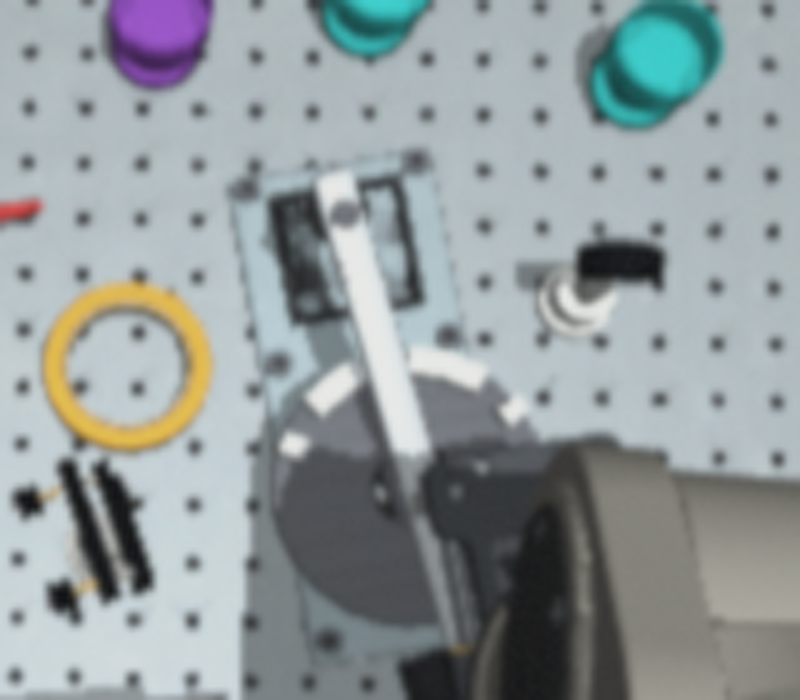

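```bash
python3 - <<'E'
from h import *
import pickle
t,s=pickle.load(open("c0.pkl","rb"))
X,e=tri(t,(320+345/5,160+213/5),s,(210+641/5,200+349/5));d=X[:2]-SP
sw=np.arctan2(d[1],d[0])-YAW;print(X,e,sw,"lift~",(X[2]-.0986)/.11)
p,R=pose();psi=np.arctan2(*R.apply([1,0,0])[[1,0]])
v=p[:2]-SP;a=YAW+sw;l=[v@[np.cos(a),np.sin(a)],v@[-np.sin(a),np.cos(a)]];print(l)
for a in (.1,.05,.02): print(a,to(rack(*l,p[2],a),psi)[0])
E
```

```text
[ 0.63616052 -0.06138195  0.126879  ] 0.0024751621514098455 0.13830644999250652 lift~ 0.2570818073223642
[np.float64(-0.09077665335778741), np.float64(-0.0019904580703819594)]
0.1 [0.0034, -0.0005, -0.0]
0.05 [0.008, -0.001, -0.0]
0.02 [0.0107, -0.0011, -0.0]
```

```bash
python3 -m creep '[{"gripper":-1,"offset":[0.0034,-0.0005,0],"angular":[0,0,0]},{"gripper":-1,"offset":[0.008,-0.001,0],"angular":[0,0,0]},{"gripper":-1,"offset":[0.0112,-0.0011,0],"angular":[0,0,0]},{"gripper":-1,"offset":[0.0112,-0.0011,0],"angular":[0,0,0]},{"gripper":-1,"offset":[0.0112,-0.0011,0],"angular":[0,0,0]}]' 20; python3 - <<'E'
from h import *
st();s=camera("side");save(s,"s22",(210,200,370,340),5);t=camera("top");save(t,"t22",(320,160,480,300),5)
E
```

```text
time_s: 22.58
eef_pos: [0.4475, -0.1158, 0.065]
tcp_rot: [0.001, 0.639, 0.769, 0.0]
force: [-1.1, 0.3, 6.4]
gripper_width: 0.004
t 22.58 p [ 0.4475 -0.1158  0.065 ] psi 1.755 zt [ 0.002 -0.    -1.   ] F [-1.1  0.3  6.4] g 0.004 q [ 0.26  0.28 -0.17  2.19  0.08  0.68  0.22]
```

View pics/s22.png

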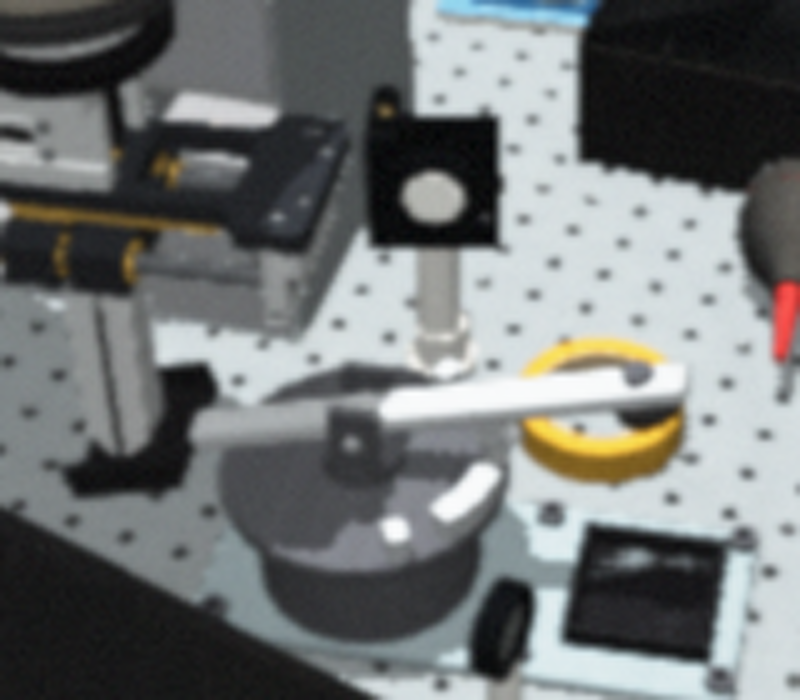

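View pics/t22.png

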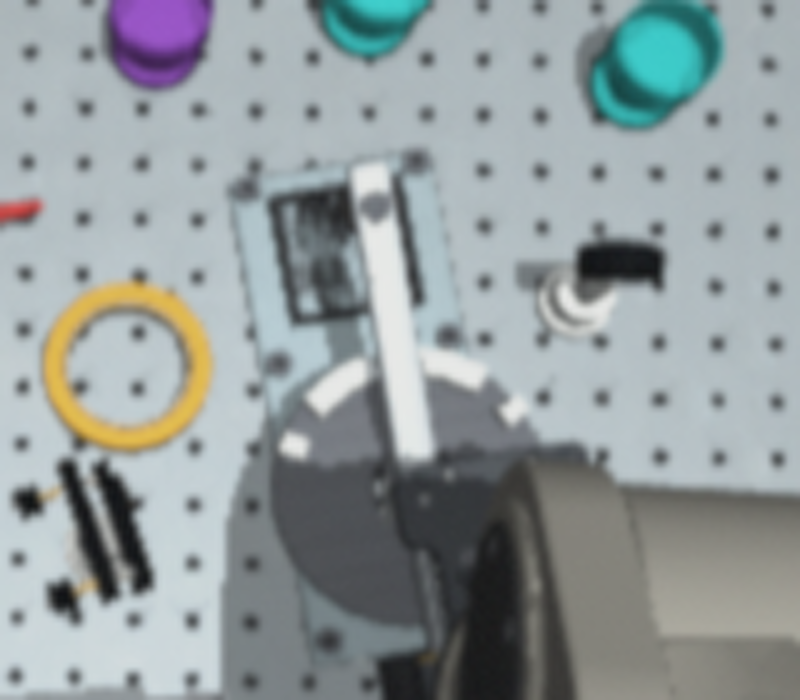

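```bash
python3 -m creep '[{"gripper":-1,"offset":[0,0,-0.004],"angular":[0,0,0]},{"gripper":-1,"offset":[0,0,-0.008],"angular":[0,0,0]},{"gripper":-1,"offset":[0,0,-0.012],"angular":[0,0,0]},{"gripper":-1,"offset":[0,0,-0.016],"angular":[0,0,0]},{"gripper":-1,"offset":[0,0,-0.02],"angular":[0,0,0]},{"gripper":-1,"offset":[0,0,-0.025],"angular":[0,0,0]},{"gripper":-1,"offset":[0,0,-0.035],"angular":[0,0,0]},{"gripper":-1,"offset":[0,0,-0.07],"angular":[0,0,0]},{"gripper":-1,"offset":[0,0,-0.11],"angular":[0,0,0]},{"gripper":-1,"offset":[0,0,-0.15],"angular":[0,0,0]},{"gripper":-1,"offset":[0,0,-0.18],"angular":[0,0,0]},{"gripper":-1,"offset":[0,0,-0.18],"angular":[0,0,0]}]' 20; python3 - <<'E'
from h import *
st();s=camera("side");save(s,"s23",(210,200,370,340),5);t=camera("top");save(t,"t23",(320,160,480,300),5);save(t,"t24");save(s,"s24")
E
```

```text
time_s: 23.68
eef_pos: [0.4495, -0.116, 0.2506]
tcp_rot: [0.004, 0.639, 0.769, 0.002]
force: [0.7, -0.1, 0.7]
gripper_width: 0.001
t 23.68 p [ 0.4495 -0.116   0.2506] psi 1.755 zt [ 0.009 -0.001 -1.   ] F [ 0.7 -0.1  0.7] g 0.001 q [ 0.29  0.04 -0.18  2.    0.01  1.1   0.29]
```

View pics/s23.png

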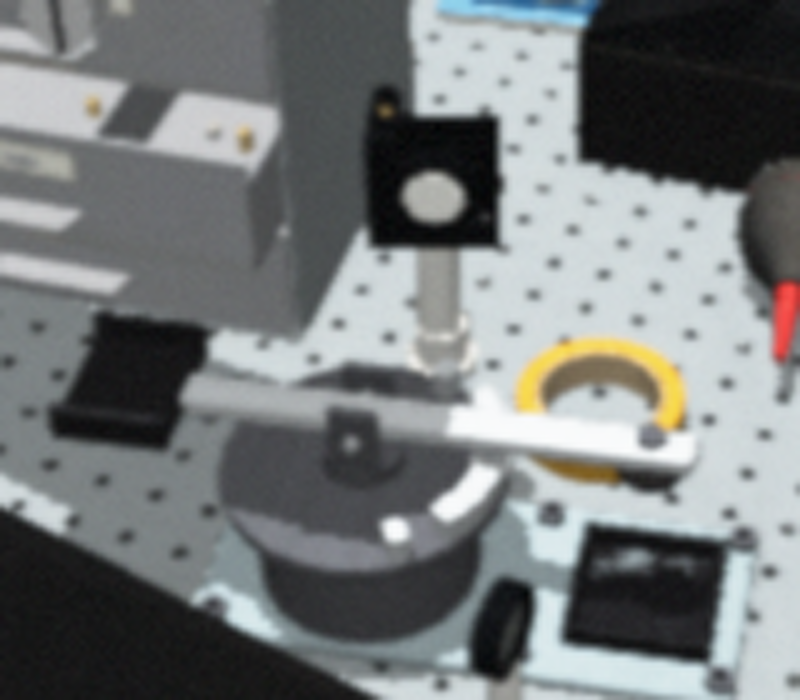

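View pics/t23.png

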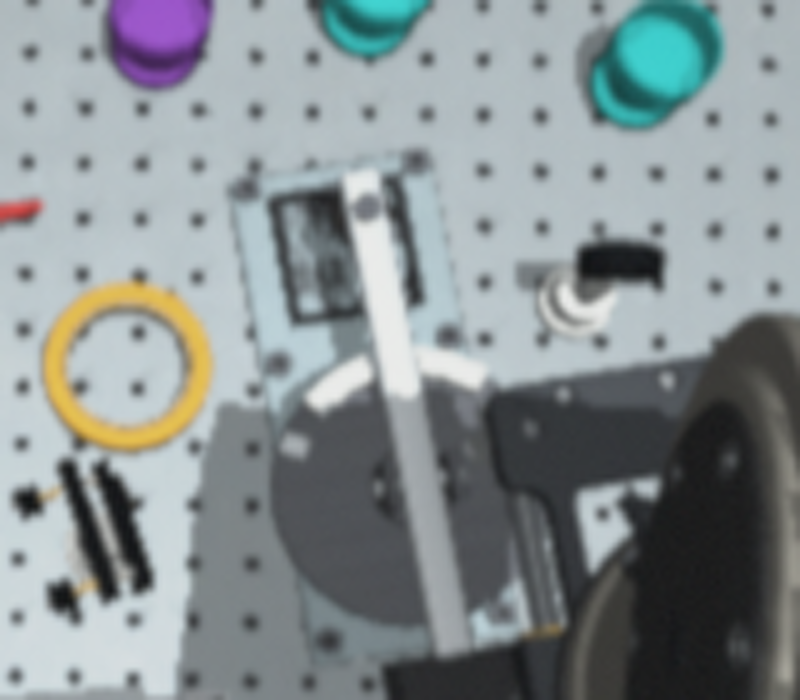

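View pics/s24.png

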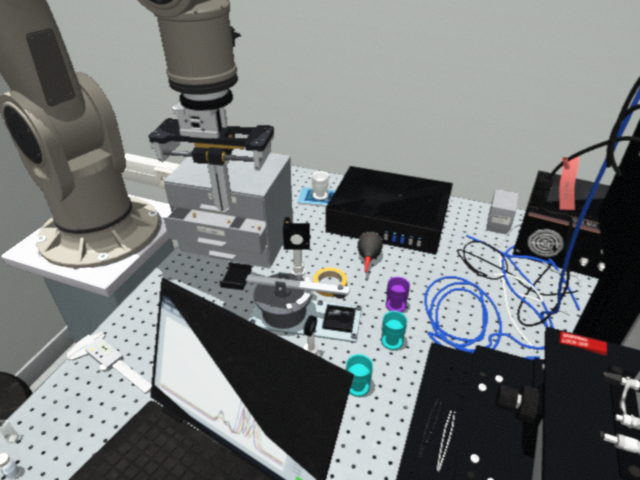

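The lever's screw head is back at side crop (652,434) and top crop (367,206), the same pixels as at the start, so it is fully down in the middle notch. The case stands upright on the booklet at about (320,185). The robot touches nothing.

```bash
python3 -c "
from station import sign_off,status
print(sign_off(),status.observe()['time_s'])"
```

```text
the job is handed in; nothing more can be done
the job is handed in; nothing more can be done
```

The job is done and handed in at about 24 s of the 72 s allowed. I pressed the tray, swung the lever to the tape-roll side (+0.87 rad) and let it drop into the parking notch. Then I took out the case, stood it upright on the booklet, and swung the empty keeper back into its middle notch.

**Last checks:**
- **Keeper:** the lever's screw head is back at the pixel positions it had at the start, so it is fully down in the middle notch.
- **Case:** it stands upright near the booklet's middle. The wrist view puts it about 5 mm off. The top view reads about 8 mm off against my two estimates of the booklet's centre, and the two views differ by about 6 mm on the case.
- **Setting down:** the case was lowered slowly, but I pressed it on with about 14 N for a moment before easing off and opening the fingers.
- **Other things:** the lens mount, tape roll, air blower and coloured look-alikes look unmoved in the last pictures. The gripper is clear of everything, and the force reading is near zero.

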